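Feel a window regulator's slide for its worst tight spot

ROBOT

A 7-joint arm with a two-finger parallel gripper is mounted at the origin on the work surface. World frame = base frame: x ahead of the robot, y to its left, z up, the work surface at z = 0. Lengths are in mm, angles in rad, forces in N, time in s.
With the tool pointing down it reaches from about 425 to 875 mm from the base axis. Payload 4.7 kg.
Tool frame: the origin (TCP) lies on the centre line of the jaws, within the pads' length; the fingertips stand manip.tcp_to_tips ahead of it and the grasp point (between the pads) lies 6 mm ahead of it (manip.tcp_to_tips is the distance from the TCP to the fingertips, in mm); z points along the fingers, y is the line along which they close (so a half turn about z gives the same grasp; the last joint's range is limited). The gripper opens to 85 mm and grips with 20 to 120 N. Pads are 22 mm wide; open, the fingers measure 114 mm over their backs; the gripper's body (76 mm by 85 mm) begins 54 mm behind the grasp point. The pads swing forward as they close: fully open they stand 13 mm farther back than shut.
Start: joints at [-1.097, 0.321, -0.07, 1.45, 0.023, 1.371, -0.057], TCP at [288.476, 582.498, 256.349] pointing down, gripper open.
Joint ranges: [-2.86, 2.86], [-0.3, 2.09], [-1.38, 1.24], [0.06, 2.45], [-1.56, 4.7], [0.09, 2.05], [-2.69, 2.69]. Speed limits (rad/s): [2.57, 2.57, 3.14, 3.14, 3.14, 3.14, 3.14].

INTERFACE

Orientations are given as a 3x3 rotation matrix whose columns are the frame's x, y, z axes.
In Python, from station import manip, snapshot, camera_params gives the robot as it stands. The module is installed in compiled form; this text tells all that it offers.
- The arm moves only by the tool apply_moves, never from a script. Its argument "targets" is a list of rows, each an object of numbers: "x", "y", "z": the shift along the tool's x, y, z in mm; "rx", "ry", "rz": the turn, a rotation vector about the tool's x, y, z in units of 8 degrees (1.0 is 8 degrees); "hand": the finger opening in mm, from 0 to 85.4. A call has 1 to 10 rows; each row is the pose to reach, as a shift and turn from the pose commanded when the call began, along the tool's axes at that moment; what a row does not reach only later rows make up. A row lasts 1/10 s, in which the tool goes at most 50 mm and 8.59 degrees, less where a joint would pass 70% of its speed; a pose out of reach is approached as far as the arm can. A call with a gripper value outside its range is refused whole. The fingers move at their own pace and stop on an object; "newtons" is the grip in N (left out, the last holds). Time passes only in rows, so rows that repeat a pose let the fingers close. It gives the time, the measured TCP pose, the force, the opening and the grip force at its end, in the units of the state.
- manip.read_state(): the state, without advancing time (a new reading comes with each control period).
- snapshot(name): name is "side" or "top"; returns the picture (384x512x3 uint8, red, green, blue); there is no depth.
- camera_params(name): a dict with "fx", "fy", "cx", "cy" (pixels), "extrinsics" (4x4, takes a point from world to camera coordinates). Camera axes: x right, y down, z forward; pixel columns grow to the right and rows downward; lengths in mm; the calibration is good to about 2 mm. A picture is of the moment at which its call begins. camera_params takes no time and is no camera call.
- manip.sign_off(): hands the job in; it is judged then, once.
The state is a dict: "time_s": time; "joint_pos": joint angles; "qvel": joint speeds; "joint_torque": joint torques, N m; "position": TCP position; "eef_rot": TCP orientation; "force": force on the tool from outside, world axes, zero at the start; "wrist_torque": the same for the moment, N m; "grip_width": finger opening in mm; "gripper_force": force on a finger pad.
Only numpy, scipy, OpenCV 4.12 (cv2) and the standard library are available. Lean on these libraries where they do the work, as an engineer would, in place of code of your own. Each camera call takes 0.05 s, during which the arm holds its last target. There are 200 camera calls.

TASK

The window regulator screwed to the plywood board has dents in its rail that you cannot see. First bring the carriage fully home onto the rubber buffer at the motor end, then stroke it gently and steadily through its whole travel onto the buffer at the pulley end, feeling for tight spots, never leaning on it hard enough to bend anything. Then take it back and leave it standing, let go, right on the tightest spot of all, so that I know where to dress the rail; leave the tools and parts lying around alone.

Things in the scene. Friction and masses are not known exactly. Their poses are not given: they have to be found in the camera images.
- regulator: Car window regulator, cables off, on a plywood board (210 x 600 x 18 mm) fixed to the bench. Origin: bench top, under the middle of the rail and of the carriage's travel. y runs along the rail to the pulley end (white pulley); the motor end (black drum housing, gearbox, motor can, up to 48 mm above the bench) is at -y; z up. Board: x -75 to 135, y -325 to 275 mm.
- rail: Guide rail, a bare-metal channel 430 mm long, 56 mm wide, lips 50 mm above the bench. Frame as the regulator's. It has two dents too slight to see, one weak, one clearly worse, their middles anywhere from y = -100 to 100 mm, in either order (close together they feel as one). Smooth humps, 50 mm (worse) and 24 mm (weak) long, that nip the carriage most at their middle.
- carriage: Black plastic slide plate 66 (x) x 90 (y) x 10 mm with the steel glass clamp on top. Slides only along the regulator's y, from -140 mm (on the motor-end buffer) to 140 mm (on the other); stays where left. Origin: centre of the plate's underside, 52 mm above the bench; axes as the regulator's. Drag: 3 N on clean rail, 6 N on the weak dent, 14 to 18 N on the worse.
- clamp_top (a point): Centre of the top of the glass clamp on the carriage, 100 mm above the bench. The clamp is a plain block 44 mm (x) x 30 mm (y) x 38 mm high, the place to grip or push; a hex bolt head 15 mm wide stands 8 mm above it. The plate's top is 38 mm below this point.
- lower_stop (a point): Face of the rubber buffer at the motor end, 56 mm above the bench, where the end of the carriage's plate (45 mm from its origin) lands. The buffer is hard: it gives less than 1 mm at 20 N; more than 35 N on it bends the rail.
- upper_stop (a point): Face of the like buffer at the pulley end.
- deep_socket: Bystander: steel deep socket 26 mm across, 60 mm high, standing on the board. Origin under its centre.
- trim_driver: Bystander: black-handled screwdriver 190 mm long, 26 mm high, lying on the board beside the rail. Origin under its middle.
- flange_nut: Bystander: steel flange nut 22 mm across, 12 mm high, on the board on the robot's side of the rail. Origin under its centre.
- wrench: Bystander: steel wrench 200 mm long, flat on the bench. Origin under its middle.
- ratchet: Bystander: ratchet handle 190 mm long, 22 mm high, flat on the bench. Origin under its middle.
- spray_can: Bystander: spray can 58 mm across, 190 mm high, standing. Origin under its centre.

How it is judged (in metres and radians):
On the way, in this order (a step that is already met when the one before it is completed fails the run):
1. the carriage is run home onto the rubber buffer at the motor end (y of carriage in the frame of regulator below -0.138 m), for 0.1 s.
2. it is then stroked through the whole travel onto the buffer at the pulley end (y of carriage in the frame of regulator above 0.138 m), for 0.1 s.
At the end, for the whole second after the job is handed in: The carriage stands still and released on the tightest spot: the worse dent nips it with more than 10 N, which is so within about 12 mm either side of that dent's middle and nowhere else on the rail (contact force between carriage and rail above 10 N and y of carriage in the frame of regulator between -0.135 and 0.135 m and linear speed of carriage below 0.01 m/s); the robot touches nothing.
It fails at once if the carriage is forced: pressed on a buffer or on the rail with more than 35 N (contact force between carriage and rail above 35 N).
It fails at once if a bystander is shoved more than 20 mm (distance of any of deep_socket, trim_driver, flange_nut, wrench, ratchet, spray_can from where it was at the start of the episode above 0.02 m).
It also fails if it takes over 64 s, if anything falls off the work surface, if the arm or the gripper's body presses on something with over 40 N, if the wrist force passes 120 N, or if a joint passes its speed limit or range.

## Working session

There is one attempt and no reset: what is moved stays moved. The work goes in short steps, Python scripts to look and compute and a tool call to move; the robot and the scene stay as the last step left them, time stands still between calls to the robot, and variables do not carry over. Pictures are saved under pics/ and viewed, at most 10 in all, crops included, and the job is handed in when it is done.

Besides the shell and the picture viewer there is one more tool, called after "Emit:" by a JSON object that holds its "op" and its "data". apply_moves: Moves the arm, as the interface text tells. Its arguments: {"type":"object","properties":{"targets":{"type":"array","items":{"type":"object","properties":{"x":{"type":"number"},"y":{"type":"number"},"z":{"type":"number"},"rx":{"type":"number"},"ry":{"type":"number"},"rz":{"type":"number"},"hand":{"type":"number"}}}},"newtons":{"type":"number"}},"required":["targets"]}

```bash
mkdir -p pics
python3 - <<'E'
from station import manip, snapshot, camera_params
import cv2,numpy as np
for n in("side","top"):
    cv2.imwrite(f"pics/{n}0.png",snapshot(n)[:,:,::-1]); p=camera_params(n); print(n,{k:np.round(np.array(v),3).tolist() for k,v in p.items()})
s=manip.read_state(); print(s, manip.tcp_to_tips)
E
```

```text
side {'fx': 482.528, 'fy': 482.528, 'cx': 259.31, 'cy': 192.273, 'extrinsics': [[0.993, -0.121, 0.018, -527.73], [-0.071, -0.691, -0.719, 91.878], [0.099, 0.713, -0.694, 1450.344], [0.0, 0.0, 0.0, 1.0]]}
top {'fx': 375.641, 'fy': 375.641, 'cx': 257.909, 'cy': 198.19, 'extrinsics': [[0.026, -1.0, -0.014, -12.905], [-0.992, -0.024, -0.124, 555.882], [0.123, 0.017, -0.992, 1180.671], [0.0, 0.0, 0.0, 1.0]]}
{'time_s': 0.1, 'joint_pos': array([-1.09688783,  0.32172138, -0.07009876,  1.45156329,  0.02260802,
        1.37080396, -0.05689264]), 'qvel': array([-1.86446977e-04, -1.47555027e-03, -1.62428544e-03, -2.16677136e-03,
       -4.59081317e-06,  1.37938134e-03,  1.37420998e-03]), 'joint_torque': array([-5.42591752e-04, -4.94883227e+01, -3.84388575e-01, -3.15211415e+01,
        1.28061563e-02,  7.51061743e-03, -2.84877206e-05]), 'position': array([288.29304144, 582.0735765 , 255.34563919]), 'eef_rot': array([[-8.96159882e-01,  4.43730794e-01, -6.69327665e-04],
       [ 4.43731288e-01,  8.96158508e-01, -1.57238732e-03],
       [-9.78929922e-05, -1.70611206e-03, -9.99998540e-01]]), 'force': array([-0.64880543, -0.11207465, -0.60004981]), 'wrist_torque': array([-0.00754687, -0.021736  ,  0.01383454]), 'gripper_force': 0.0, 'grip_width': 85.58594531011252} 25.0
```

View pics/side0.png

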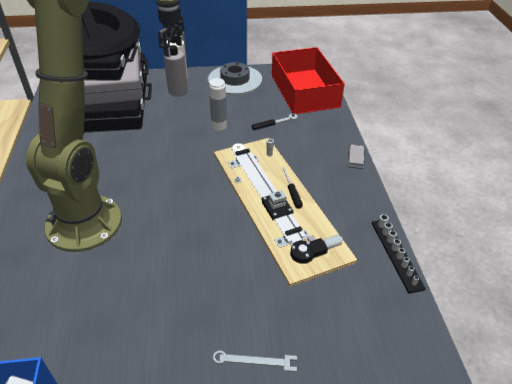

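View pics/top0.png

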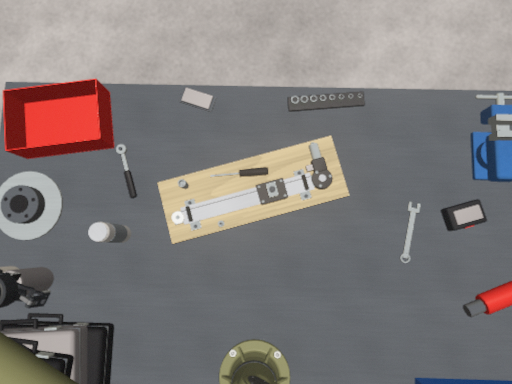

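The side view shows the carriage near (277,203), the pulley near (238,150) and the motor near (302,250). In the top view the carriage is near (271,191), the pulley near (178,217) and the motor near (322,178). Next I'll measure the board and clamp.

```bash
cat > h.py <<'E'
import numpy as np,cv2
from station import camera_params
def ray(n,uv):
    p=camera_params(n);E=np.array(p["extrinsics"]);R,t=E[:3,:3],E[:3,3]
    d=R.T@np.array([(uv[0]-p["cx"])/p["fx"],(uv[1]-p["cy"])/p["fy"],1]);return -R.T@t,d/np.linalg.norm(d)
def plane(n,uv,z):
    o,d=ray(n,uv);return o+d*(z-o[2])/d[2]
def tri(a,b):
    (o,d),(q,e)=ray("side",a),ray("top",b)
    s=np.linalg.lstsq(np.c_[d,-e],q-o,rcond=None)[0];P,Q=o+s[0]*d,q+s[1]*e
    return (P+Q)/2,np.linalg.norm(P-Q)
E
python3 - <<'E'
from h import *
for n in("side","top"):
    im=cv2.imread(f"pics/{n}0.png");h=cv2.cvtColor(im,cv2.COLOR_BGR2HSV)
    m=cv2.inRange(h,(12,50,90),(32,255,255));k,l,st,c=cv2.connectedComponentsWithStats(m)
    roi=(240,200) if n=="side" else (255,190)
    best=[i for i in range(1,k) if st[i,4]>1000 and np.hypot(*(c[i]-roi))<70]
    m=np.isin(l,best).astype('uint8');pts=cv2.findNonZero(m)
    hull=cv2.convexHull(pts);q=cv2.approxPolyN(hull,4)[0] if hasattr(cv2,"approxPolyN") else cv2.boxPoints(cv2.minAreaRect(pts))
    W=np.array([plane(n,u,18) for u in q]);print(n,q.tolist(),W.round(0).tolist(),np.linalg.norm(W-np.roll(W,-1,0),axis=1).round(0),W.mean(0).round(1))
a=cv2.imread("pics/side0.png")[170:240,245:320];b=cv2.imread("pics/top0.png")[165:225,235:310]
f=lambda x:cv2.resize(x,(400,400*x.shape[0]//x.shape[1]),interpolation=cv2.INTER_CUBIC)
a,b=f(a),f(b);o=np.zeros((max(len(a),len(b)),800,3),np.uint8);o[:len(a),:400]=a;o[:len(b),400:]=b;cv2.imwrite("pics/c1.png",o)
E
```

```text
side [[289, 287], [212, 152], [268, 137], [359, 261]] [[573.0, -307.0, 18.0], [399.0, 275.0, 18.0], [604.0, 341.0, 18.0], [781.0, -243.0, 18.0]] [608. 215. 610. 218.] [589.6  16.5  18. ]
top [[172, 244], [157, 182], [331, 135], [349, 195]] [[402.0, 276.0, 18.0], [604.0, 336.0, 18.0], [776.0, -237.0, 18.0], [576.0, -296.0, 18.0]] [211. 599. 209. 598.] [589.5  19.6  18. ]
```

View pics/c1.png

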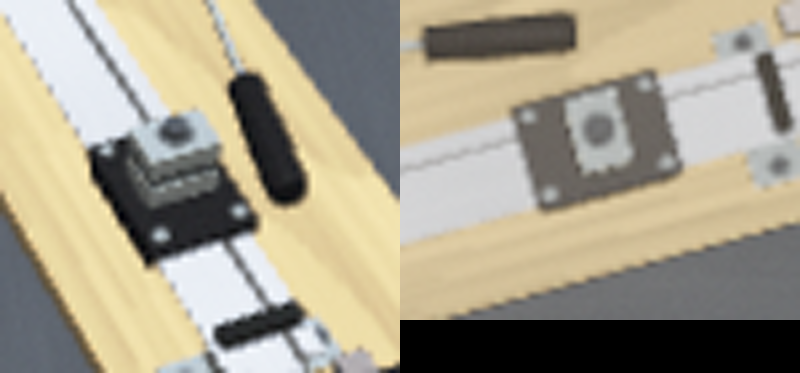

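```bash
cat > w.py <<'E'
from h import *
P,e=tri((278.2,194.0),(272.1,189.4));print("bolt",P.round(1),e)
# board axis from top corners, both views averaged
from scipy.spatial.transform import Rotation as Ro
T=np.array([[402,276],[604,336],[776,-237],[576,-296.]]);S=np.array([[399,275],[604,341],[781,-243],[573,-307.]])
for Q in(T,S):
    v=(Q[0]-Q[3])+(Q[1]-Q[2]);print(np.degrees(np.arctan2(v[1],v[0])))
# clamp line: buffers' black bars
for n,uvs in(("top",[(305+0.3,182.3),(190,213)]),("side",[(293.5,231),(242,152)])):
    for u in uvs: print(n,plane(n,u,56).round(1))
print("can",plane("side",(217,85),190),plane("top",(99,232),190))
print("socket",plane("side",(270,140),60),plane("top",(182,184),60))
E
python3 w.py
```

```text
bolt [577.7 -43.  104.6] 4.564917461544028
106.81394575339627
106.75332660243225
top [ 608.  -149.2   56. ]
top [500.9 214.5  56. ]
side [ 610.5 -146.9   56. ]
side [498.8 218.7  56. ]
can [432.96415541 426.42078541 190.        ] [430.56401044 441.05453021 190.        ]
socket [600.33753154 269.03109034  60.        ] [592.65024829 243.77442648  60.        ]
```

Emit:
{"op": "apply_moves", "data": {"targets": [{"x": -40, "y": -30}, {"x": -76, "y": -61}, {"x": -114, "y": -92}, {"x": -152, "y": -122}, {"x": -190, "y": -153}, {"x": -228, "y": -183}, {"x": -266, "y": -214}, {"x": -304, "y": -244}, {"x": -341, "y": -274}, {"x": -376, "y": -302}]}}

```text
invalid input
```

Emit:
{"op": "apply_moves", "data": {"targets": [{"x": -38, "y": -30}, {"x": -76, "y": -60}, {"x": -114, "y": -90}, {"x": -145, "y": -116}, {"x": -161, "y": -130}, {"x": -161, "y": -130}]}}

```text
invalid input
```

Emit:
{"op": "apply_moves", "data": {"targets": [{"rz": -0.8, "hand": 60}, {"rz": -1.6, "hand": 60}, {"rz": -2.4, "hand": 60}, {"rz": -3.2, "hand": 60}, {"rz": -4.0, "hand": 60}, {"rz": -4.8, "hand": 60}, {"rz": -5.4, "hand": 60}, {"rz": -5.4, "hand": 60}]}}

```text
invalid input
```

Run:
```python
from station import manip
s=manip.read_state();print({k:s[k].round(3).tolist() for k in("position","eef_rot","force","joint_pos")},s["grip_width"],s["time_s"])
```

```text
{'position': [288.293, 582.074, 255.346], 'eef_rot': [[-0.896, 0.444, -0.001], [0.444, 0.896, -0.002], [-0.0, -0.002, -1.0]], 'force': [-0.649, -0.112, -0.6], 'joint_pos': [-1.097, 0.322, -0.07, 1.452, 0.023, 1.371, -0.057]} 85.58594531011252 0.1
```

Emit:
{"op": "apply_moves", "data": {"targets": [{"x": -40, "y": -30, "z": 0, "rx": 0, "ry": 0, "rz": 0, "hand": 85}, {"x": -76, "y": -61, "z": 0, "rx": 0, "ry": 0, "rz": 0, "hand": 85}, {"x": -114, "y": -92, "z": 0, "rx": 0, "ry": 0, "rz": 0, "hand": 85}, {"x": -152, "y": -122, "z": 0, "rx": 0, "ry": 0, "rz": 0, "hand": 85}, {"x": -190, "y": -153, "z": 0, "rx": 0, "ry": 0, "rz": 0, "hand": 85}, {"x": -228, "y": -183, "z": 0, "rx": 0, "ry": 0, "rz": 0, "hand": 85}, {"x": -266, "y": -214, "z": 0, "rx": 0, "ry": 0, "rz": 0, "hand": 85}, {"x": -304, "y": -244, "z": 0, "rx": 0, "ry": 0, "rz": 0, "hand": 85}, {"x": -341, "y": -274, "z": 0, "rx": 0, "ry": 0, "rz": 0, "hand": 85}, {"x": -376, "y": -302, "z": 0, "rx": 0, "ry": 0, "rz": 0, "hand": 85}]}}

```text
time_s: 1.1
position: [491.8, 142.6, 256.2]
eef_rot: [[-0.896, 0.444, -0.0], [0.444, 0.896, 0.0], [0.0, -0.0, -1.0]]
force: [0.0, 0.2, 0.3]
grip_width: 85.1
gripper_force: 0.0
```

Emit:
{"op": "apply_moves", "data": {"targets": [{"x": -38, "y": -30, "z": 0, "rx": 0, "ry": 0, "rz": 0, "hand": 60}, {"x": -76, "y": -60, "z": 0, "rx": 0, "ry": 0, "rz": 0, "hand": 60}, {"x": -114, "y": -90, "z": 0, "rx": 0, "ry": 0, "rz": -0.5, "hand": 60}, {"x": -145, "y": -116, "z": 0, "rx": 0, "ry": 0, "rz": -1.3, "hand": 60}, {"x": -161, "y": -130, "z": 0, "rx": 0, "ry": 0, "rz": -2.2, "hand": 60}, {"x": -161, "y": -130, "z": 0, "rx": 0, "ry": 0, "rz": -3.2, "hand": 60}, {"x": -161, "y": -130, "z": 0, "rx": 0, "ry": 0, "rz": -4.2, "hand": 60}, {"x": -161, "y": -130, "z": 0, "rx": 0, "ry": 0, "rz": -5.1, "hand": 60}, {"x": -161, "y": -130, "z": 0, "rx": 0, "ry": 0, "rz": -5.4, "hand": 60}, {"x": -161, "y": -130, "z": 0, "rx": 0, "ry": 0, "rz": -5.4, "hand": 60}]}}

```text
time_s: 2.1
position: [577.7, -43.0, 255.9]
eef_rot: [[-0.957, -0.29, -0.001], [-0.29, 0.957, 0.0], [0.001, 0.0, -1.0]]
force: [-0.2, 0.7, -0.1]
grip_width: 60.3
gripper_force: 0.0
```

Emit:
{"op": "apply_moves", "data": {"targets": [{"x": 0, "y": 0, "z": 40, "rx": 0, "ry": 0, "rz": 0, "hand": 60}, {"x": 0, "y": 0, "z": 80, "rx": 0, "ry": 0, "rz": 0, "hand": 60}, {"x": 0, "y": 0, "z": 115, "rx": 0, "ry": 0, "rz": 0, "hand": 60}, {"x": 0, "y": 0, "z": 130, "rx": 0, "ry": 0, "rz": 0, "hand": 60}, {"x": 0, "y": 0, "z": 130, "rx": 0, "ry": 0, "rz": 0, "hand": 60}]}}

```text
time_s: 2.6
position: [576.4, -42.8, 124.1]
eef_rot: [[-0.957, -0.289, -0.005], [-0.289, 0.957, -0.0], [0.005, 0.001, -1.0]]
force: [-0.7, 0.4, 0.4]
grip_width: 59.7
gripper_force: 0.0
```

Run:
```python
from station import snapshot
import cv2
a=snapshot("side")[150:250,225:345,::-1]; cv2.imwrite("pics/d1.png",cv2.resize(a,(720,600),interpolation=cv2.INTER_CUBIC))
```

```text
(no output)
```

View pics/d1.png

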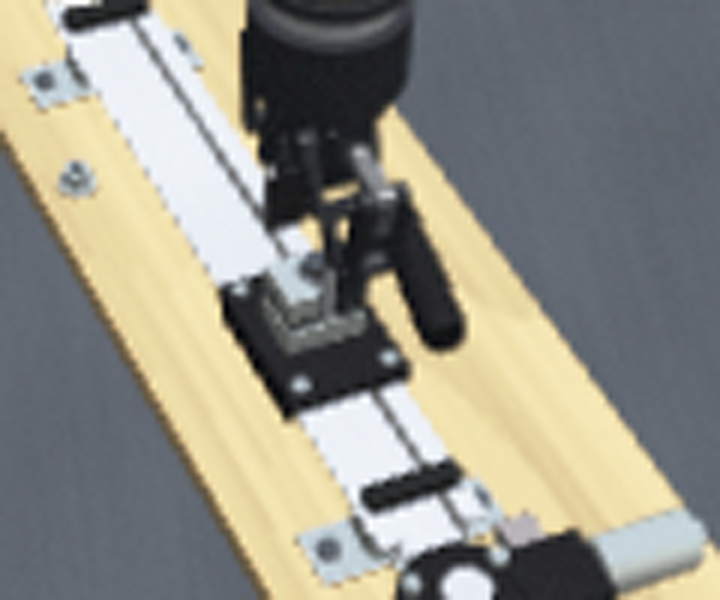

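The near fingertip is at about (345,310) in the crop, in front of the clamp. The far finger is at about (285,220), behind it. The clamp is straddled as planned, so I'll descend and close loosely.

Emit:
{"op": "apply_moves", "data": {"targets": [{"x": 0, "y": 0, "z": 12, "rx": 0, "ry": 0, "rz": 0, "hand": 60}, {"x": 0, "y": 0, "z": 24, "rx": 0, "ry": 0, "rz": 0, "hand": 60}, {"x": 0, "y": 0, "z": 33, "rx": 0, "ry": 0, "rz": 0, "hand": 60}, {"x": 0, "y": 0, "z": 33, "rx": 0, "ry": 0, "rz": 0, "hand": 50}, {"x": 0, "y": 0, "z": 33, "rx": 0, "ry": 0, "rz": 0, "hand": 44}, {"x": 0, "y": 0, "z": 33, "rx": 0, "ry": 0, "rz": 0, "hand": 40}, {"x": 0, "y": 0, "z": 33, "rx": 0, "ry": 0, "rz": 0, "hand": 40}]}}

```text
time_s: 3.35
position: [578.4, -42.9, 93.9]
eef_rot: [[-0.957, -0.29, 0.001], [-0.29, 0.957, 0.0], [-0.001, -0.0, -1.0]]
force: [-0.2, 0.1, 0.5]
grip_width: 40.1
gripper_force: 0.0
```

Emit:
{"op": "apply_moves", "data": {"targets": [{"x": 0, "y": -3, "z": 0, "rx": 0, "ry": 0, "rz": 0, "hand": 40}, {"x": 0, "y": -6, "z": 0, "rx": 0, "ry": 0, "rz": 0, "hand": 40}, {"x": 0, "y": -9, "z": 0, "rx": 0, "ry": 0, "rz": 0, "hand": 40}, {"x": 0, "y": -12, "z": 0, "rx": 0, "ry": 0, "rz": 0, "hand": 40}, {"x": 0, "y": -15, "z": 0, "rx": 0, "ry": 0, "rz": 0, "hand": 40}, {"x": 0, "y": -18, "z": 0, "rx": 0, "ry": 0, "rz": 0, "hand": 40}, {"x": 0, "y": -21, "z": 0, "rx": 0, "ry": 0, "rz": 0, "hand": 40}, {"x": 0, "y": -24, "z": 0, "rx": 0, "ry": 0, "rz": 0, "hand": 40}, {"x": 0, "y": -27, "z": 0, "rx": 0, "ry": 0, "rz": 0, "hand": 40}, {"x": 0, "y": -30, "z": 0, "rx": 0, "ry": 0, "rz": 0, "hand": 40}]}}

```text
time_s: 4.35
position: [587.0, -71.8, 93.4]
eef_rot: [[-0.957, -0.29, 0.0], [-0.29, 0.957, 0.0], [-0.0, -0.0, -1.0]]
force: [-0.3, 3.1, 2.4]
grip_width: 40.3
gripper_force: 1.6
```

Emit:
{"op": "apply_moves", "data": {"targets": [{"x": 0, "y": -3, "z": 0, "rx": 0, "ry": 0, "rz": 0, "hand": 40}, {"x": 0, "y": -6, "z": 0, "rx": 0, "ry": 0, "rz": 0, "hand": 40}, {"x": 0, "y": -9, "z": 0, "rx": 0, "ry": 0, "rz": 0, "hand": 40}, {"x": 0, "y": -12, "z": 0, "rx": 0, "ry": 0, "rz": 0, "hand": 40}, {"x": 0, "y": -15, "z": 0, "rx": 0, "ry": 0, "rz": 0, "hand": 40}, {"x": 0, "y": -18, "z": 0, "rx": 0, "ry": 0, "rz": 0, "hand": 40}]}}

```text
time_s: 4.95
position: [592.1, -89.1, 93.3]
eef_rot: [[-0.957, -0.29, 0.0], [-0.29, 0.957, 0.0], [-0.0, -0.0, -1.0]]
force: [0.8, 3.7, 2.0]
grip_width: 40.1
gripper_force: 1.6
```

Emit:
{"op": "apply_moves", "data": {"targets": [{"x": 0, "y": -1, "z": 0, "rx": 0, "ry": 0, "rz": 0, "hand": 40}, {"x": 0, "y": -2, "z": 0, "rx": 0, "ry": 0, "rz": 0, "hand": 40}, {"x": 0, "y": -3, "z": 0, "rx": 0, "ry": 0, "rz": 0, "hand": 40}, {"x": 0, "y": -4, "z": 0, "rx": 0, "ry": 0, "rz": 0, "hand": 40}, {"x": 0, "y": -5, "z": 0, "rx": 0, "ry": 0, "rz": 0, "hand": 40}, {"x": 0, "y": -6, "z": 0, "rx": 0, "ry": 0, "rz": 0, "hand": 40}, {"x": 0, "y": -7, "z": 0, "rx": 0, "ry": 0, "rz": 0, "hand": 40}, {"x": 0, "y": -8, "z": 0, "rx": 0, "ry": 0, "rz": 0, "hand": 40}, {"x": 0, "y": -9, "z": 0, "rx": 0, "ry": 0, "rz": 0, "hand": 40}, {"x": 0, "y": -10, "z": 0, "rx": 0, "ry": 0, "rz": 0, "hand": 40}]}}

```text
time_s: 5.95
position: [594.9, -98.6, 93.3]
eef_rot: [[-0.957, -0.29, 0.0], [-0.29, 0.957, 0.0], [-0.0, 0.0, -1.0]]
force: [1.5, 2.9, 0.9]
grip_width: 39.8
gripper_force: 1.5
```

Run:
```python
from station import snapshot,manip
import cv2
import numpy as np
print(manip.read_state()["force"])
a=snapshot("side")[190:260,250:340,::-1]; cv2.imwrite("pics/d2.png",cv2.resize(a,(720,560),interpolation=cv2.INTER_CUBIC))
```

```text
[1.47791623 2.91617352 0.94559355]
```

View pics/d2.png

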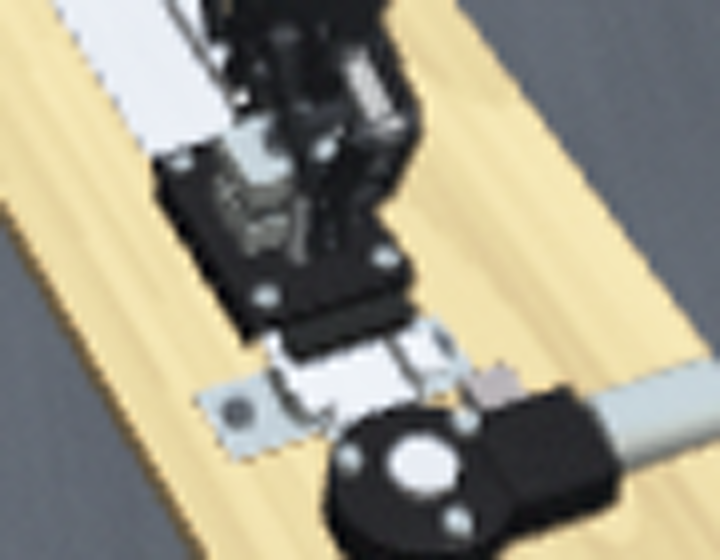

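The plate (bottom edge about (330,325) in the crop) is only a few mm off the motor-end buffer. From here I'll move in 1 mm steps.

Emit:
{"op": "apply_moves", "data": {"targets": [{"x": 0, "y": -0.5, "z": 0, "rx": 0, "ry": 0, "rz": 0, "hand": 40}, {"x": 0, "y": -1, "z": 0, "rx": 0, "ry": 0, "rz": 0, "hand": 40}, {"x": 0, "y": -1.5, "z": 0, "rx": 0, "ry": 0, "rz": 0, "hand": 40}]}}

```text
time_s: 6.3
position: [595.3, -99.9, 93.3]
eef_rot: [[-0.957, -0.29, -0.0], [-0.29, 0.957, 0.0], [-0.0, 0.0, -1.0]]
force: [0.5, 3.1, 1.0]
grip_width: 40.0
gripper_force: 1.5
```

Emit:
{"op": "apply_moves", "data": {"targets": [{"x": 0, "y": -0.5, "z": 0, "rx": 0, "ry": 0, "rz": 0, "hand": 40}, {"x": 0, "y": -1, "z": 0, "rx": 0, "ry": 0, "rz": 0, "hand": 40}, {"x": 0, "y": -1.5, "z": 0, "rx": 0, "ry": 0, "rz": 0, "hand": 40}]}}

```text
time_s: 6.6
position: [595.7, -101.3, 93.3]
eef_rot: [[-0.957, -0.29, 0.0], [-0.29, 0.957, 0.0], [-0.0, 0.0, -1.0]]
force: [1.6, 2.5, 1.0]
grip_width: 39.9
gripper_force: 1.5
```

Emit:
{"op": "apply_moves", "data": {"targets": [{"x": 0, "y": -0.5, "z": 0, "rx": 0, "ry": 0, "rz": 0, "hand": 40}, {"x": 0, "y": -1, "z": 0, "rx": 0, "ry": 0, "rz": 0, "hand": 40}, {"x": 0, "y": -1.5, "z": 0, "rx": 0, "ry": 0, "rz": 0, "hand": 40}]}}

```text
time_s: 6.9
position: [596.1, -102.7, 93.3]
eef_rot: [[-0.957, -0.29, -0.0], [-0.29, 0.957, 0.0], [-0.0, 0.0, -1.0]]
force: [0.7, 4.6, 0.6]
grip_width: 39.8
gripper_force: 2.2
```

Emit:
{"op": "apply_moves", "data": {"targets": [{"x": 0, "y": -0.5, "z": 0, "rx": 0, "ry": 0, "rz": 0, "hand": 40}, {"x": 0, "y": -1, "z": 0, "rx": 0, "ry": 0, "rz": 0, "hand": 40}]}}

```text
time_s: 7.1
position: [596.1, -102.7, 93.3]
eef_rot: [[-0.957, -0.29, -0.001], [-0.29, 0.957, 0.001], [0.0, 0.002, -1.0]]
force: [-1.6, 5.9, 2.6]
grip_width: 39.8
gripper_force: 3.0
```

Emit:
{"op": "apply_moves", "data": {"targets": [{"x": 0, "y": -0.5, "z": 0, "rx": 0, "ry": 0, "rz": 0, "hand": 40}, {"x": 0, "y": -1, "z": 0, "rx": 0, "ry": 0, "rz": 0, "hand": 40}, {"x": 0, "y": -1, "z": 0, "rx": 0, "ry": 0, "rz": 0, "hand": 40}]}}

```text
time_s: 7.4
position: [596.2, -102.7, 93.2]
eef_rot: [[-0.957, -0.291, -0.002], [-0.291, 0.957, 0.003], [0.001, 0.003, -1.0]]
force: [-1.5, 6.2, 2.8]
grip_width: 40.0
gripper_force: 3.6
```

Home on the motor buffer: force rises with no further travel. Now for the stroke to the pulley end.

Emit:
{"op": "apply_moves", "data": {"targets": [{"x": 0, "y": 2, "z": 0, "rx": 0, "ry": 0, "rz": 0, "hand": 40}, {"x": 0, "y": 4, "z": 0, "rx": 0, "ry": 0, "rz": 0, "hand": 40}, {"x": 0, "y": 6, "z": 0, "rx": 0, "ry": 0, "rz": 0, "hand": 40}, {"x": 0, "y": 8, "z": 0, "rx": 0, "ry": 0, "rz": 0, "hand": 40}, {"x": 0, "y": 10, "z": 0, "rx": 0, "ry": 0, "rz": 0, "hand": 40}, {"x": 0, "y": 12, "z": 0, "rx": 0, "ry": 0, "rz": 0, "hand": 40}, {"x": 0, "y": 14, "z": 0, "rx": 0, "ry": 0, "rz": 0, "hand": 40}, {"x": 0, "y": 16, "z": 0, "rx": 0, "ry": 0, "rz": 0, "hand": 40}, {"x": 0, "y": 18, "z": 0, "rx": 0, "ry": 0, "rz": 0, "hand": 40}, {"x": 0, "y": 20, "z": 0, "rx": 0, "ry": 0, "rz": 0, "hand": 40}]}}

```text
time_s: 8.4
position: [590.9, -85.9, 93.3]
eef_rot: [[-0.957, -0.29, 0.0], [-0.29, 0.957, -0.001], [-0.0, -0.001, -1.0]]
force: [0.9, -3.0, -1.6]
grip_width: 39.9
gripper_force: 1.5
```

Emit:
{"op": "apply_moves", "data": {"targets": [{"x": 0, "y": 2.5, "z": 0, "rx": 0, "ry": 0, "rz": 0, "hand": 40}, {"x": 0, "y": 5, "z": 0, "rx": 0, "ry": 0, "rz": 0, "hand": 40}, {"x": 0, "y": 7.5, "z": 0, "rx": 0, "ry": 0, "rz": 0, "hand": 40}, {"x": 0, "y": 10, "z": 0, "rx": 0, "ry": 0, "rz": 0, "hand": 40}]}}

```text
time_s: 8.8
position: [587.8, -75.8, 93.3]
eef_rot: [[-0.957, -0.29, -0.0], [-0.29, 0.957, -0.0], [0.0, 0.0, -1.0]]
force: [1.0, -4.0, -1.1]
grip_width: 40.3
gripper_force: 1.5
```

Emit:
{"op": "apply_moves", "data": {"targets": [{"x": 0, "y": 2.5, "z": 0, "rx": 0, "ry": 0, "rz": 0, "hand": 40}, {"x": 0, "y": 5, "z": 0, "rx": 0, "ry": 0, "rz": 0, "hand": 40}, {"x": 0, "y": 7.5, "z": 0, "rx": 0, "ry": 0, "rz": 0, "hand": 40}, {"x": 0, "y": 10, "z": 0, "rx": 0, "ry": 0, "rz": 0, "hand": 40}]}}

```text
time_s: 9.2
position: [585.0, -66.2, 93.3]
eef_rot: [[-0.957, -0.29, -0.0], [-0.29, 0.957, 0.0], [0.0, 0.0, -1.0]]
force: [0.3, -2.1, -0.5]
grip_width: 40.0
gripper_force: 1.5
```

Emit:
{"op": "apply_moves", "data": {"targets": [{"x": 0, "y": 2.5, "z": 0, "rx": 0, "ry": 0, "rz": 0, "hand": 40}, {"x": 0, "y": 5, "z": 0, "rx": 0, "ry": 0, "rz": 0, "hand": 40}, {"x": 0, "y": 7.5, "z": 0, "rx": 0, "ry": 0, "rz": 0, "hand": 40}, {"x": 0, "y": 10, "z": 0, "rx": 0, "ry": 0, "rz": 0, "hand": 40}]}}

```text
time_s: 9.6
position: [582.1, -56.6, 93.3]
eef_rot: [[-0.957, -0.29, -0.0], [-0.29, 0.957, 0.0], [0.0, 0.0, -1.0]]
force: [1.3, -3.0, -1.5]
grip_width: 39.7
gripper_force: 1.5
```

Emit:
{"op": "apply_moves", "data": {"targets": [{"x": 0, "y": 2.5, "z": 0, "rx": 0, "ry": 0, "rz": 0, "hand": 40}, {"x": 0, "y": 5, "z": 0, "rx": 0, "ry": 0, "rz": 0, "hand": 40}, {"x": 0, "y": 7.5, "z": 0, "rx": 0, "ry": 0, "rz": 0, "hand": 40}, {"x": 0, "y": 10, "z": 0, "rx": 0, "ry": 0, "rz": 0, "hand": 40}]}}

```text
time_s: 10.0
position: [579.2, -47.0, 93.3]
eef_rot: [[-0.957, -0.29, -0.0], [-0.29, 0.957, 0.0], [0.0, 0.0, -1.0]]
force: [0.5, -2.0, -0.7]
grip_width: 39.9
gripper_force: 1.5
```

Emit:
{"op": "apply_moves", "data": {"targets": [{"x": 0, "y": 2.5, "z": 0, "rx": 0, "ry": 0, "rz": 0, "hand": 40}, {"x": 0, "y": 5, "z": 0, "rx": 0, "ry": 0, "rz": 0, "hand": 40}, {"x": 0, "y": 7.5, "z": 0, "rx": 0, "ry": 0, "rz": 0, "hand": 40}, {"x": 0, "y": 10, "z": 0, "rx": 0, "ry": 0, "rz": 0, "hand": 40}]}}

```text
time_s: 10.4
position: [576.3, -37.5, 93.3]
eef_rot: [[-0.957, -0.29, -0.0], [-0.29, 0.957, 0.0], [0.0, 0.0, -1.0]]
force: [0.6, -3.6, -2.0]
grip_width: 40.1
gripper_force: 1.5
```

Emit:
{"op": "apply_moves", "data": {"targets": [{"x": 0, "y": 2.5, "z": 0, "rx": 0, "ry": 0, "rz": 0, "hand": 40}, {"x": 0, "y": 5, "z": 0, "rx": 0, "ry": 0, "rz": 0, "hand": 40}, {"x": 0, "y": 7.5, "z": 0, "rx": 0, "ry": 0, "rz": 0, "hand": 40}, {"x": 0, "y": 10, "z": 0, "rx": 0, "ry": 0, "rz": 0, "hand": 40}]}}

```text
time_s: 10.8
position: [573.5, -27.9, 93.3]
eef_rot: [[-0.957, -0.29, 0.0], [-0.29, 0.957, 0.0], [-0.0, 0.0, -1.0]]
force: [0.5, -2.8, -1.6]
grip_width: 39.9
gripper_force: 1.5
```

Emit:
{"op": "apply_moves", "data": {"targets": [{"x": 0, "y": 2.5, "z": 0, "rx": 0, "ry": 0, "rz": 0, "hand": 40}, {"x": 0, "y": 5, "z": 0, "rx": 0, "ry": 0, "rz": 0, "hand": 40}, {"x": 0, "y": 7.5, "z": 0, "rx": 0, "ry": 0, "rz": 0, "hand": 40}, {"x": 0, "y": 10, "z": 0, "rx": 0, "ry": 0, "rz": 0, "hand": 40}]}}

```text
time_s: 11.2
position: [570.6, -18.3, 93.3]
eef_rot: [[-0.957, -0.29, 0.0], [-0.29, 0.957, 0.0], [-0.0, 0.0, -1.0]]
force: [1.0, -3.2, -2.2]
grip_width: 40.2
gripper_force: 1.5
```

Emit:
{"op": "apply_moves", "data": {"targets": [{"x": 0, "y": 2.5, "z": 0, "rx": 0, "ry": 0, "rz": 0, "hand": 40}, {"x": 0, "y": 5, "z": 0, "rx": 0, "ry": 0, "rz": 0, "hand": 40}, {"x": 0, "y": 7.5, "z": 0, "rx": 0, "ry": 0, "rz": 0, "hand": 40}, {"x": 0, "y": 10, "z": 0, "rx": 0, "ry": 0, "rz": 0, "hand": 40}]}}

```text
time_s: 11.6
position: [567.7, -8.7, 93.3]
eef_rot: [[-0.957, -0.29, 0.0], [-0.29, 0.957, 0.0], [-0.0, 0.0, -1.0]]
force: [-0.2, -3.5, -1.8]
grip_width: 40.1
gripper_force: 1.5
```

Emit:
{"op": "apply_moves", "data": {"targets": [{"x": 0, "y": 2.5, "z": 0, "rx": 0, "ry": 0, "rz": 0, "hand": 40}, {"x": 0, "y": 5, "z": 0, "rx": 0, "ry": 0, "rz": 0, "hand": 40}, {"x": 0, "y": 7.5, "z": 0, "rx": 0, "ry": 0, "rz": 0, "hand": 40}, {"x": 0, "y": 10, "z": 0, "rx": 0, "ry": 0, "rz": 0, "hand": 40}]}}

```text
time_s: 12.0
position: [564.8, 0.9, 93.3]
eef_rot: [[-0.957, -0.29, 0.0], [-0.29, 0.957, 0.0], [-0.0, 0.0, -1.0]]
force: [1.4, -3.0, -2.7]
grip_width: 39.6
gripper_force: 1.5
```

Emit:
{"op": "apply_moves", "data": {"targets": [{"x": 0, "y": 2.5, "z": 0, "rx": 0, "ry": 0, "rz": 0, "hand": 40}, {"x": 0, "y": 5, "z": 0, "rx": 0, "ry": 0, "rz": 0, "hand": 40}, {"x": 0, "y": 7.5, "z": 0, "rx": 0, "ry": 0, "rz": 0, "hand": 40}, {"x": 0, "y": 10, "z": 0, "rx": 0, "ry": 0, "rz": 0, "hand": 40}]}}

```text
time_s: 12.4
position: [561.9, 10.4, 93.4]
eef_rot: [[-0.957, -0.29, 0.0], [-0.29, 0.957, 0.0], [-0.0, 0.0, -1.0]]
force: [0.9, -3.1, -3.0]
grip_width: 39.9
gripper_force: 1.6
```

Emit:
{"op": "apply_moves", "data": {"targets": [{"x": 0, "y": 2.5, "z": 0, "rx": 0, "ry": 0, "rz": 0, "hand": 40}, {"x": 0, "y": 5, "z": 0, "rx": 0, "ry": 0, "rz": 0, "hand": 40}, {"x": 0, "y": 7.5, "z": 0, "rx": 0, "ry": 0, "rz": 0, "hand": 40}, {"x": 0, "y": 10, "z": 0, "rx": 0, "ry": 0, "rz": 0, "hand": 40}]}}

```text
time_s: 12.8
position: [559.2, 19.6, 93.4]
eef_rot: [[-0.957, -0.29, 0.001], [-0.29, 0.957, -0.0], [-0.0, -0.0, -1.0]]
force: [3.1, -3.8, -3.3]
grip_width: 40.0
gripper_force: 2.2
```

Emit:
{"op": "apply_moves", "data": {"targets": [{"x": 0, "y": 2.5, "z": 0, "rx": 0, "ry": 0, "rz": 0, "hand": 40}, {"x": 0, "y": 5, "z": 0, "rx": 0, "ry": 0, "rz": 0, "hand": 40}, {"x": 0, "y": 7.5, "z": 0, "rx": 0, "ry": 0, "rz": 0, "hand": 40}, {"x": 0, "y": 10, "z": 0, "rx": 0, "ry": 0, "rz": 0, "hand": 40}]}}

```text
time_s: 13.2
position: [556.1, 29.8, 93.4]
eef_rot: [[-0.957, -0.29, 0.0], [-0.29, 0.957, 0.0], [-0.0, 0.0, -1.0]]
force: [3.4, -2.4, -2.1]
grip_width: 40.0
gripper_force: 1.8
```

Emit:
{"op": "apply_moves", "data": {"targets": [{"x": 0, "y": 2.5, "z": 0, "rx": 0, "ry": 0, "rz": 0, "hand": 40}, {"x": 0, "y": 5, "z": 0, "rx": 0, "ry": 0, "rz": 0, "hand": 40}, {"x": 0, "y": 7.5, "z": 0, "rx": 0, "ry": 0, "rz": 0, "hand": 40}, {"x": 0, "y": 10, "z": 0, "rx": 0, "ry": 0, "rz": 0, "hand": 40}]}}

```text
time_s: 13.6
position: [553.2, 39.3, 93.4]
eef_rot: [[-0.957, -0.29, 0.0], [-0.29, 0.957, 0.0], [-0.0, 0.0, -1.0]]
force: [2.0, -2.0, -2.1]
grip_width: 40.2
gripper_force: 1.5
```

Emit:
{"op": "apply_moves", "data": {"targets": [{"x": 0, "y": 2.5, "z": 0, "rx": 0, "ry": 0, "rz": 0, "hand": 40}, {"x": 0, "y": 5, "z": 0, "rx": 0, "ry": 0, "rz": 0, "hand": 40}, {"x": 0, "y": 7.5, "z": 0, "rx": 0, "ry": 0, "rz": 0, "hand": 40}, {"x": 0, "y": 10, "z": 0, "rx": 0, "ry": 0, "rz": 0, "hand": 40}]}}

```text
time_s: 14.0
position: [550.4, 48.7, 93.4]
eef_rot: [[-0.957, -0.29, 0.0], [-0.29, 0.957, 0.0], [-0.0, -0.0, -1.0]]
force: [3.3, -2.7, -1.5]
grip_width: 40.1
gripper_force: 1.5
```

Emit:
{"op": "apply_moves", "data": {"targets": [{"x": 0, "y": 2.5, "z": 0, "rx": 0, "ry": 0, "rz": 0, "hand": 40}, {"x": 0, "y": 5, "z": 0, "rx": 0, "ry": 0, "rz": 0, "hand": 40}, {"x": 0, "y": 7.5, "z": 0, "rx": 0, "ry": 0, "rz": 0, "hand": 40}, {"x": 0, "y": 10, "z": 0, "rx": 0, "ry": 0, "rz": 0, "hand": 40}]}}

```text
time_s: 14.4
position: [547.5, 58.2, 93.4]
eef_rot: [[-0.957, -0.29, 0.0], [-0.29, 0.957, 0.0], [-0.0, -0.0, -1.0]]
force: [2.5, -2.4, -1.5]
grip_width: 40.0
gripper_force: 1.5
```

Emit:
{"op": "apply_moves", "data": {"targets": [{"x": 0, "y": 2.5, "z": 0, "rx": 0, "ry": 0, "rz": 0, "hand": 40}, {"x": 0, "y": 5, "z": 0, "rx": 0, "ry": 0, "rz": 0, "hand": 40}, {"x": 0, "y": 7.5, "z": 0, "rx": 0, "ry": 0, "rz": 0, "hand": 40}, {"x": 0, "y": 10, "z": 0, "rx": 0, "ry": 0, "rz": 0, "hand": 40}]}}

```text
time_s: 14.8
position: [544.6, 67.8, 93.4]
eef_rot: [[-0.957, -0.29, 0.0], [-0.29, 0.957, 0.0], [-0.0, 0.0, -1.0]]
force: [3.0, -1.6, -1.7]
grip_width: 40.2
gripper_force: 1.5
```

Emit:
{"op": "apply_moves", "data": {"targets": [{"x": 0, "y": 2.5, "z": 0, "rx": 0, "ry": 0, "rz": 0, "hand": 40}, {"x": 0, "y": 5, "z": 0, "rx": 0, "ry": 0, "rz": 0, "hand": 40}, {"x": 0, "y": 7.5, "z": 0, "rx": 0, "ry": 0, "rz": 0, "hand": 40}, {"x": 0, "y": 10, "z": 0, "rx": 0, "ry": 0, "rz": 0, "hand": 40}]}}

```text
time_s: 15.2
position: [541.7, 77.4, 93.4]
eef_rot: [[-0.957, -0.29, 0.0], [-0.29, 0.957, 0.0], [-0.0, -0.0, -1.0]]
force: [3.2, -2.4, -1.8]
grip_width: 40.3
gripper_force: 1.5
```

Emit:
{"op": "apply_moves", "data": {"targets": [{"x": 0, "y": 2.5, "z": 0, "rx": 0, "ry": 0, "rz": 0, "hand": 40}, {"x": 0, "y": 5, "z": 0, "rx": 0, "ry": 0, "rz": 0, "hand": 40}, {"x": 0, "y": 7.5, "z": 0, "rx": 0, "ry": 0, "rz": 0, "hand": 40}, {"x": 0, "y": 10, "z": 0, "rx": 0, "ry": 0, "rz": 0, "hand": 40}]}}

```text
time_s: 15.6
position: [538.8, 87.0, 93.4]
eef_rot: [[-0.957, -0.29, 0.0], [-0.29, 0.957, 0.0], [-0.0, -0.0, -1.0]]
force: [2.7, -2.8, -0.9]
grip_width: 39.6
gripper_force: 1.5
```

Emit:
{"op": "apply_moves", "data": {"targets": [{"x": 0, "y": 2.5, "z": 0, "rx": 0, "ry": 0, "rz": 0, "hand": 40}, {"x": 0, "y": 5, "z": 0, "rx": 0, "ry": 0, "rz": 0, "hand": 40}, {"x": 0, "y": 7.5, "z": 0, "rx": 0, "ry": 0, "rz": 0, "hand": 40}, {"x": 0, "y": 10, "z": 0, "rx": 0, "ry": 0, "rz": 0, "hand": 40}]}}

```text
time_s: 16.0
position: [535.9, 96.5, 93.4]
eef_rot: [[-0.957, -0.29, 0.0], [-0.29, 0.957, 0.0], [-0.0, 0.0, -1.0]]
force: [3.1, -2.2, 0.1]
grip_width: 40.0
gripper_force: 1.5
```

Emit:
{"op": "apply_moves", "data": {"targets": [{"x": 0, "y": 2.5, "z": 0, "rx": 0, "ry": 0, "rz": 0, "hand": 40}, {"x": 0, "y": 5, "z": 0, "rx": 0, "ry": 0, "rz": 0, "hand": 40}, {"x": 0, "y": 7.5, "z": 0, "rx": 0, "ry": 0, "rz": 0, "hand": 40}, {"x": 0, "y": 10, "z": 0, "rx": 0, "ry": 0, "rz": 0, "hand": 40}]}}

```text
time_s: 16.4
position: [532.9, 106.1, 93.4]
eef_rot: [[-0.957, -0.29, 0.0], [-0.29, 0.957, 0.0], [-0.0, -0.0, -1.0]]
force: [3.3, -1.5, 0.1]
grip_width: 40.1
gripper_force: 1.5
```

Emit:
{"op": "apply_moves", "data": {"targets": [{"x": 0, "y": 2.5, "z": 0, "rx": 0, "ry": 0, "rz": 0, "hand": 40}, {"x": 0, "y": 5, "z": 0, "rx": 0, "ry": 0, "rz": 0, "hand": 40}, {"x": 0, "y": 7.5, "z": 0, "rx": 0, "ry": 0, "rz": 0, "hand": 40}, {"x": 0, "y": 10, "z": 0, "rx": 0, "ry": 0, "rz": 0, "hand": 40}]}}

```text
time_s: 16.8
position: [530.2, 115.0, 93.4]
eef_rot: [[-0.957, -0.29, 0.0], [-0.29, 0.957, -0.001], [-0.0, -0.001, -1.0]]
force: [4.3, -4.9, 0.3]
grip_width: 40.2
gripper_force: 2.8
```

Emit:
{"op": "apply_moves", "data": {"targets": [{"x": 0, "y": 2.5, "z": 0, "rx": 0, "ry": 0, "rz": 0, "hand": 40}, {"x": 0, "y": 5, "z": 0, "rx": 0, "ry": 0, "rz": 0, "hand": 40}, {"x": 0, "y": 7.5, "z": 0, "rx": 0, "ry": 0, "rz": 0, "hand": 40}, {"x": 0, "y": 10, "z": 0, "rx": 0, "ry": 0, "rz": 0, "hand": 40}]}}

```text
time_s: 17.2
position: [528.0, 122.4, 93.4]
eef_rot: [[-0.958, -0.288, 0.002], [-0.288, 0.958, -0.003], [-0.001, -0.003, -1.0]]
force: [6.1, -7.9, 0.3]
grip_width: 40.0
gripper_force: 4.7
```

Emit:
{"op": "apply_moves", "data": {"targets": [{"x": 0, "y": 2, "z": 0, "rx": 0, "ry": 0, "rz": 0, "hand": 40}, {"x": 0, "y": 4, "z": 0, "rx": 0, "ry": 0, "rz": 0, "hand": 40}]}}

```text
time_s: 17.4
position: [527.1, 125.6, 93.4]
eef_rot: [[-0.958, -0.288, 0.002], [-0.288, 0.958, -0.004], [-0.001, -0.004, -1.0]]
force: [5.9, -9.1, 0.6]
grip_width: 40.2
gripper_force: 5.1
```

Emit:
{"op": "apply_moves", "data": {"targets": [{"x": 0, "y": 2, "z": 0, "rx": 0, "ry": 0, "rz": 0, "hand": 40}, {"x": 0, "y": 4, "z": 0, "rx": 0, "ry": 0, "rz": 0, "hand": 40}]}}

```text
time_s: 17.6
position: [526.0, 129.1, 93.4]
eef_rot: [[-0.958, -0.288, 0.002], [-0.288, 0.958, -0.004], [-0.001, -0.004, -1.0]]
force: [7.1, -9.7, -0.6]
grip_width: 40.4
gripper_force: 5.3
```

Emit:
{"op": "apply_moves", "data": {"targets": [{"x": 0, "y": 2, "z": 0, "rx": 0, "ry": 0, "rz": 0, "hand": 40}, {"x": 0, "y": 4, "z": 0, "rx": 0, "ry": 0, "rz": 0, "hand": 40}]}}

```text
time_s: 17.8
position: [524.8, 133.0, 93.4]
eef_rot: [[-0.958, -0.288, 0.002], [-0.288, 0.958, -0.004], [-0.001, -0.004, -1.0]]
force: [6.1, -9.6, 0.3]
grip_width: 39.8
gripper_force: 5.2
```

Emit:
{"op": "apply_moves", "data": {"targets": [{"x": 0, "y": 2, "z": 0, "rx": 0, "ry": 0, "rz": 0, "hand": 40}, {"x": 0, "y": 4, "z": 0, "rx": 0, "ry": 0, "rz": 0, "hand": 40}]}}

```text
time_s: 18.0
position: [523.6, 137.0, 93.4]
eef_rot: [[-0.958, -0.288, 0.002], [-0.288, 0.958, -0.004], [-0.001, -0.004, -1.0]]
force: [5.9, -8.5, 0.5]
grip_width: 40.1
gripper_force: 4.8
```

Emit:
{"op": "apply_moves", "data": {"targets": [{"x": 0, "y": 2, "z": 0, "rx": 0, "ry": 0, "rz": 0, "hand": 40}, {"x": 0, "y": 4, "z": 0, "rx": 0, "ry": 0, "rz": 0, "hand": 40}]}}

```text
time_s: 18.2
position: [522.3, 141.3, 93.4]
eef_rot: [[-0.958, -0.288, 0.002], [-0.288, 0.958, -0.003], [-0.001, -0.004, -1.0]]
force: [5.9, -8.4, 0.8]
grip_width: 39.9
gripper_force: 4.3
```

Emit:
{"op": "apply_moves", "data": {"targets": [{"x": 0, "y": 2, "z": 0, "rx": 0, "ry": 0, "rz": 0, "hand": 40}, {"x": 0, "y": 4, "z": 0, "rx": 0, "ry": 0, "rz": 0, "hand": 40}]}}

```text
time_s: 18.4
position: [521.0, 145.8, 93.4]
eef_rot: [[-0.958, -0.288, 0.001], [-0.288, 0.958, -0.002], [-0.0, -0.003, -1.0]]
force: [4.5, -7.0, -0.2]
grip_width: 40.3
gripper_force: 3.5
```

Emit:
{"op": "apply_moves", "data": {"targets": [{"x": 0, "y": 2, "z": 0, "rx": 0, "ry": 0, "rz": 0, "hand": 40}, {"x": 0, "y": 4, "z": 0, "rx": 0, "ry": 0, "rz": 0, "hand": 40}]}}

```text
time_s: 18.6
position: [519.6, 150.4, 93.4]
eef_rot: [[-0.957, -0.289, 0.001], [-0.289, 0.957, -0.002], [-0.0, -0.002, -1.0]]
force: [5.0, -4.2, -0.5]
grip_width: 39.8
gripper_force: 2.8
```

Emit:
{"op": "apply_moves", "data": {"targets": [{"x": 0, "y": 2, "z": 0, "rx": 0, "ry": 0, "rz": 0, "hand": 40}, {"x": 0, "y": 4, "z": 0, "rx": 0, "ry": 0, "rz": 0, "hand": 40}, {"x": 0, "y": 6, "z": 0, "rx": 0, "ry": 0, "rz": 0, "hand": 40}]}}

```text
time_s: 18.9
position: [517.5, 157.3, 93.4]
eef_rot: [[-0.957, -0.29, 0.0], [-0.29, 0.957, -0.0], [-0.0, -0.0, -1.0]]
force: [4.1, -2.1, 0.3]
grip_width: 39.9
gripper_force: 1.7
```

Emit:
{"op": "apply_moves", "data": {"targets": [{"x": 0, "y": 2, "z": 0, "rx": 0, "ry": 0, "rz": 0, "hand": 40}, {"x": 0, "y": 4, "z": 0, "rx": 0, "ry": 0, "rz": 0, "hand": 40}, {"x": 0, "y": 6, "z": 0, "rx": 0, "ry": 0, "rz": 0, "hand": 40}, {"x": 0, "y": 8, "z": 0, "rx": 0, "ry": 0, "rz": 0, "hand": 40}]}}

```text
time_s: 19.3
position: [514.7, 165.4, 93.3]
eef_rot: [[-0.957, -0.29, -0.0], [-0.29, 0.957, -0.0], [0.0, 0.0, -1.0]]
force: [2.7, -2.4, 0.8]
grip_width: 40.1
gripper_force: 1.5
```

Emit:
{"op": "apply_moves", "data": {"targets": [{"x": 0, "y": 1, "z": 0, "rx": 0, "ry": 0, "rz": 0, "hand": 40}, {"x": 0, "y": 2, "z": 0, "rx": 0, "ry": 0, "rz": 0, "hand": 40}, {"x": 0, "y": 3, "z": 0, "rx": 0, "ry": 0, "rz": 0, "hand": 40}, {"x": 0, "y": 4, "z": 0, "rx": 0, "ry": 0, "rz": 0, "hand": 40}, {"x": 0, "y": 5, "z": 0, "rx": 0, "ry": 0, "rz": 0, "hand": 40}, {"x": 0, "y": 6, "z": 0, "rx": 0, "ry": 0, "rz": 0, "hand": 40}]}}

```text
time_s: 19.9
position: [513.1, 171.0, 93.3]
eef_rot: [[-0.957, -0.29, -0.0], [-0.29, 0.957, -0.0], [0.0, 0.0, -1.0]]
force: [2.3, -2.0, 1.6]
grip_width: 40.0
gripper_force: 1.5
```

Emit:
{"op": "apply_moves", "data": {"targets": [{"x": 0, "y": 0.5, "z": 0, "rx": 0, "ry": 0, "rz": 0, "hand": 40}, {"x": 0, "y": 1, "z": 0, "rx": 0, "ry": 0, "rz": 0, "hand": 40}, {"x": 0, "y": 1.5, "z": 0, "rx": 0, "ry": 0, "rz": 0, "hand": 40}]}}

```text
time_s: 20.2
position: [512.6, 172.4, 93.3]
eef_rot: [[-0.957, -0.29, -0.0], [-0.29, 0.957, -0.0], [0.0, -0.0, -1.0]]
force: [2.2, -3.0, 2.3]
grip_width: 39.7
gripper_force: 1.5
```

Emit:
{"op": "apply_moves", "data": {"targets": [{"x": 0, "y": 0.5, "z": 0, "rx": 0, "ry": 0, "rz": 0, "hand": 40}, {"x": 0, "y": 1, "z": 0, "rx": 0, "ry": 0, "rz": 0, "hand": 40}, {"x": 0, "y": 1.5, "z": 0, "rx": 0, "ry": 0, "rz": 0, "hand": 40}]}}

```text
time_s: 20.5
position: [512.2, 173.8, 93.3]
eef_rot: [[-0.957, -0.29, -0.0], [-0.29, 0.957, -0.0], [0.0, 0.0, -1.0]]
force: [1.7, -3.8, 2.1]
grip_width: 40.4
gripper_force: 1.5
```

Emit:
{"op": "apply_moves", "data": {"targets": [{"x": 0, "y": 0.5, "z": 0, "rx": 0, "ry": 0, "rz": 0, "hand": 40}, {"x": 0, "y": 1, "z": 0, "rx": 0, "ry": 0, "rz": 0, "hand": 40}]}}

```text
time_s: 20.7
position: [512.0, 174.8, 93.3]
eef_rot: [[-0.957, -0.29, -0.0], [-0.29, 0.957, 0.0], [0.0, 0.0, -1.0]]
force: [0.8, -2.8, 1.3]
grip_width: 40.2
gripper_force: 1.5
```

Emit:
{"op": "apply_moves", "data": {"targets": [{"x": 0, "y": 0.5, "z": 0, "rx": 0, "ry": 0, "rz": 0, "hand": 40}, {"x": 0, "y": 1, "z": 0, "rx": 0, "ry": 0, "rz": 0, "hand": 40}, {"x": 0, "y": 1.5, "z": 0, "rx": 0, "ry": 0, "rz": 0, "hand": 40}]}}

```text
time_s: 21.0
position: [511.9, 175.0, 93.3]
eef_rot: [[-0.957, -0.289, 0.0], [-0.289, 0.957, -0.001], [0.0, -0.001, -1.0]]
force: [1.8, -6.0, 2.8]
grip_width: 39.7
gripper_force: 3.3
```

Emit:
{"op": "apply_moves", "data": {"targets": [{"x": 0, "y": 0.5, "z": 0, "rx": 0, "ry": 0, "rz": 0, "hand": 40}, {"x": 0, "y": 1, "z": 0, "rx": 0, "ry": 0, "rz": 0, "hand": 40}]}}

```text
time_s: 21.2
position: [511.9, 175.1, 93.3]
eef_rot: [[-0.957, -0.289, 0.001], [-0.289, 0.957, -0.002], [0.0, -0.003, -1.0]]
force: [2.9, -7.5, 2.1]
grip_width: 40.0
gripper_force: 4.2
```

On the pulley buffer after 290 mm of travel, which is 280 plus the 10 mm of play. The worse dent's middle is near carriage y ≈ 95, so I'll return and measure it from the other side.

Emit:
{"op": "apply_moves", "data": {"targets": [{"x": 0, "y": -3, "z": 0, "rx": 0, "ry": 0, "rz": 0, "hand": 40}, {"x": 0, "y": -6, "z": 0, "rx": 0, "ry": 0, "rz": 0, "hand": 40}, {"x": 0, "y": -9, "z": 0, "rx": 0, "ry": 0, "rz": 0, "hand": 40}, {"x": 0, "y": -12, "z": 0, "rx": 0, "ry": 0, "rz": 0, "hand": 40}, {"x": 0, "y": -15, "z": 0, "rx": 0, "ry": 0, "rz": 0, "hand": 40}, {"x": 0, "y": -18, "z": 0, "rx": 0, "ry": 0, "rz": 0, "hand": 40}, {"x": 0, "y": -21, "z": 0, "rx": 0, "ry": 0, "rz": 0, "hand": 40}, {"x": 0, "y": -24, "z": 0, "rx": 0, "ry": 0, "rz": 0, "hand": 40}, {"x": 0, "y": -27, "z": 0, "rx": 0, "ry": 0, "rz": 0, "hand": 40}, {"x": 0, "y": -30, "z": 0, "rx": 0, "ry": 0, "rz": 0, "hand": 40}]}}

```text
time_s: 22.2
position: [519.8, 148.3, 93.2]
eef_rot: [[-0.957, -0.29, -0.001], [-0.29, 0.957, 0.0], [0.001, 0.0, -1.0]]
force: [-2.0, 2.8, 0.1]
grip_width: 40.2
gripper_force: 1.8
```

Emit:
{"op": "apply_moves", "data": {"targets": [{"x": 0, "y": -2, "z": 0, "rx": 0, "ry": 0, "rz": 0, "hand": 40}, {"x": 0, "y": -4, "z": 0, "rx": 0, "ry": 0, "rz": 0, "hand": 40}, {"x": 0, "y": -6, "z": 0, "rx": 0, "ry": 0, "rz": 0, "hand": 40}]}}

```text
time_s: 22.5
position: [521.1, 143.9, 93.2]
eef_rot: [[-0.957, -0.291, -0.001], [-0.291, 0.957, 0.002], [0.001, 0.002, -1.0]]
force: [-3.4, 7.0, -1.6]
grip_width: 39.8
gripper_force: 3.4
```

Emit:
{"op": "apply_moves", "data": {"targets": [{"x": 0, "y": -2, "z": 0, "rx": 0, "ry": 0, "rz": 0, "hand": 40}, {"x": 0, "y": -4, "z": 0, "rx": 0, "ry": 0, "rz": 0, "hand": 40}, {"x": 0, "y": -6, "z": 0, "rx": 0, "ry": 0, "rz": 0, "hand": 40}]}}

```text
time_s: 22.8
position: [522.5, 139.5, 93.2]
eef_rot: [[-0.957, -0.292, -0.002], [-0.292, 0.957, 0.003], [0.001, 0.003, -1.0]]
force: [-4.5, 8.6, -1.0]
grip_width: 39.9
gripper_force: 4.5
```

Emit:
{"op": "apply_moves", "data": {"targets": [{"x": 0, "y": -2, "z": 0, "rx": 0, "ry": 0, "rz": 0, "hand": 40}, {"x": 0, "y": -4, "z": 0, "rx": 0, "ry": 0, "rz": 0, "hand": 40}]}}

```text
time_s: 23.0
position: [523.5, 136.2, 93.2]
eef_rot: [[-0.956, -0.292, -0.002], [-0.292, 0.956, 0.004], [0.001, 0.004, -1.0]]
force: [-4.0, 9.8, -1.2]
grip_width: 40.3
gripper_force: 5.0
```

Emit:
{"op": "apply_moves", "data": {"targets": [{"x": 0, "y": -2, "z": 0, "rx": 0, "ry": 0, "rz": 0, "hand": 40}, {"x": 0, "y": -4, "z": 0, "rx": 0, "ry": 0, "rz": 0, "hand": 40}]}}

```text
time_s: 23.2
position: [524.6, 132.7, 93.2]
eef_rot: [[-0.956, -0.292, -0.002], [-0.292, 0.956, 0.004], [0.001, 0.004, -1.0]]
force: [-4.3, 9.9, -0.7]
grip_width: 40.4
gripper_force: 5.3
```

Emit:
{"op": "apply_moves", "data": {"targets": [{"x": 0, "y": -2, "z": 0, "rx": 0, "ry": 0, "rz": 0, "hand": 40}, {"x": 0, "y": -4, "z": 0, "rx": 0, "ry": 0, "rz": 0, "hand": 40}]}}

```text
time_s: 23.4
position: [525.7, 129.0, 93.2]
eef_rot: [[-0.956, -0.292, -0.002], [-0.292, 0.956, 0.004], [0.001, 0.004, -1.0]]
force: [-4.3, 9.6, -1.2]
grip_width: 40.0
gripper_force: 5.2
```

Emit:
{"op": "apply_moves", "data": {"targets": [{"x": 0, "y": -2, "z": 0, "rx": 0, "ry": 0, "rz": 0, "hand": 40}, {"x": 0, "y": -4, "z": 0, "rx": 0, "ry": 0, "rz": 0, "hand": 40}]}}

```text
time_s: 23.6
position: [526.9, 125.0, 93.2]
eef_rot: [[-0.956, -0.292, -0.002], [-0.292, 0.956, 0.004], [0.001, 0.004, -1.0]]
force: [-4.7, 9.3, -0.2]
grip_width: 40.0
gripper_force: 5.0
```

Emit:
{"op": "apply_moves", "data": {"targets": [{"x": 0, "y": 0, "z": 0, "rx": 0, "ry": 0, "rz": 0, "hand": 40}, {"x": 0, "y": 0, "z": 0, "rx": 0, "ry": 0, "rz": 0, "hand": 40}, {"x": 0, "y": 0, "z": 0, "rx": 0, "ry": 0, "rz": 0, "hand": 40}]}}

```text
time_s: 23.9
position: [527.2, 123.7, 93.2]
eef_rot: [[-0.957, -0.291, -0.002], [-0.291, 0.957, 0.002], [0.001, 0.003, -1.0]]
force: [-3.4, 6.6, -0.5]
grip_width: 40.1
gripper_force: 3.8
```

Carriage at about 97. I have time to spare, so I'll complete the return profile across the dent to pin its middle from both directions.

Emit:
{"op": "apply_moves", "data": {"targets": [{"x": 0, "y": -2, "z": 0, "rx": 0, "ry": 0, "rz": 0, "hand": 40}, {"x": 0, "y": -4, "z": 0, "rx": 0, "ry": 0, "rz": 0, "hand": 40}]}}

```text
time_s: 24.1
position: [528.5, 119.6, 93.2]
eef_rot: [[-0.957, -0.292, -0.001], [-0.292, 0.957, 0.002], [0.001, 0.002, -1.0]]
force: [-2.1, 3.1, -0.4]
grip_width: 39.8
gripper_force: 2.3
```

Emit:
{"op": "apply_moves", "data": {"targets": [{"x": 0, "y": -2, "z": 0, "rx": 0, "ry": 0, "rz": 0, "hand": 40}, {"x": 0, "y": -4, "z": 0, "rx": 0, "ry": 0, "rz": 0, "hand": 40}]}}

```text
time_s: 24.3
position: [530.2, 113.7, 93.2]
eef_rot: [[-0.957, -0.29, -0.001], [-0.29, 0.957, -0.0], [0.001, -0.0, -1.0]]
force: [-2.3, 2.6, -1.2]
grip_width: 40.2
gripper_force: 1.5
```

Emit:
{"op": "apply_moves", "data": {"targets": [{"x": 0, "y": -2, "z": 0, "rx": 0, "ry": 0, "rz": 0, "hand": 40}, {"x": 0, "y": -4, "z": 0, "rx": 0, "ry": 0, "rz": 0, "hand": 40}]}}

```text
time_s: 24.5
position: [531.5, 109.5, 93.2]
eef_rot: [[-0.957, -0.29, -0.001], [-0.29, 0.957, -0.0], [0.001, -0.0, -1.0]]
force: [-2.0, 2.2, -0.2]
grip_width: 39.8
gripper_force: 1.4
```

Emit:
{"op": "apply_moves", "data": {"targets": [{"x": 0, "y": -2, "z": 0, "rx": 0, "ry": 0, "rz": 0, "hand": 40}, {"x": 0, "y": -4, "z": 0, "rx": 0, "ry": 0, "rz": 0, "hand": 40}]}}

```text
time_s: 24.7
position: [532.5, 106.1, 93.2]
eef_rot: [[-0.957, -0.29, -0.001], [-0.29, 0.957, -0.0], [0.001, 0.0, -1.0]]
force: [-3.6, 2.3, -0.5]
grip_width: 40.1
gripper_force: 1.8
```

Emit:
{"op": "apply_moves", "data": {"targets": [{"x": 0, "y": -2, "z": 0, "rx": 0, "ry": 0, "rz": 0, "hand": 40}, {"x": 0, "y": -4, "z": 0, "rx": 0, "ry": 0, "rz": 0, "hand": 40}]}}

```text
time_s: 24.9
position: [533.7, 102.4, 93.2]
eef_rot: [[-0.957, -0.29, -0.001], [-0.29, 0.957, -0.0], [0.0, 0.0, -1.0]]
force: [-3.8, 2.0, 0.4]
grip_width: 40.0
gripper_force: 1.6
```

Emit:
{"op": "apply_moves", "data": {"targets": [{"x": 0, "y": -2, "z": 0, "rx": 0, "ry": 0, "rz": 0, "hand": 40}, {"x": 0, "y": -4, "z": 0, "rx": 0, "ry": 0, "rz": 0, "hand": 40}, {"x": 0, "y": -6, "z": 0, "rx": 0, "ry": 0, "rz": 0, "hand": 40}]}}

```text
time_s: 25.2
position: [535.7, 96.6, 93.3]
eef_rot: [[-0.957, -0.29, -0.0], [-0.29, 0.957, -0.0], [0.0, -0.0, -1.0]]
force: [-4.1, 2.6, -1.0]
grip_width: 40.2
gripper_force: 1.5
```

Emit:
{"op": "apply_moves", "data": {"targets": [{"x": 0, "y": -2, "z": 0, "rx": 0, "ry": 0, "rz": 0, "hand": 40}, {"x": 0, "y": -4, "z": 0, "rx": 0, "ry": 0, "rz": 0, "hand": 40}, {"x": 0, "y": -6, "z": 0, "rx": 0, "ry": 0, "rz": 0, "hand": 40}]}}

```text
time_s: 25.5
position: [537.4, 90.9, 93.3]
eef_rot: [[-0.957, -0.29, 0.0], [-0.29, 0.957, 0.0], [-0.0, 0.0, -1.0]]
force: [-3.2, 3.0, -0.2]
grip_width: 40.3
gripper_force: 1.5
```

Run:
```python
from station import snapshot,manip
import cv2,numpy as np
a=snapshot("side");b=snapshot("top");cv2.imwrite("pics/s3.png",a[:,:,::-1]);cv2.imwrite("pics/t3.png",b[:,:,::-1])
a=a[130:210,215:315,::-1];b=b[175:255,165:265,::-1]
f=lambda x:cv2.resize(x,(400,320),interpolation=cv2.INTER_CUBIC)
cv2.imwrite("pics/c3.png",np.hstack([f(a),f(b)]));s=manip.read_state();print(s["time_s"],s["position"],s["force"],s["grip_width"])
```

```text
25.6 [537.83541042  90.51518694  93.41179735] [-1.1108597   1.62188135 -1.13606493] 39.89337375918795
```

View pics/c3.png

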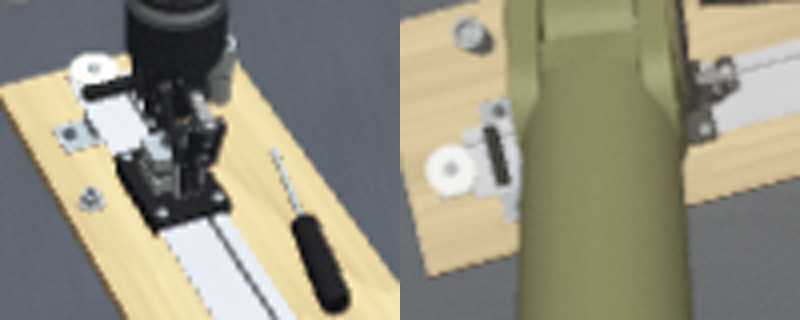

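Run:
```python
from h import *
y=np.array([-.29,.957,0])
P=[np.mean([plane("side",u,54)@y for u in q]) for q in([(281.2,232.9),(301.2,225.6)],[(253.75,188),(272.5,183.2)])]
print(P,P[1]-P[0],-135.7+P[1]-P[0])
```

```text
[np.float64(-307.57859677857215), np.float64(-110.91412469817035)] 196.6644720804018 60.964472080401805
```

The side view has the plate's near edge at about (192,222) in the crop. That puts the carriage at y ≈ 61, against 62 computed from the pads, so the mapping holds. The far flank differed between the two passes, so I'll repeat slowly.

Emit:
{"op": "apply_moves", "data": {"targets": [{"x": 0, "y": 3, "z": 0, "rx": 0, "ry": 0, "rz": 0, "hand": 40}, {"x": 0, "y": 6, "z": 0, "rx": 0, "ry": 0, "rz": 0, "hand": 40}, {"x": 0, "y": 9, "z": 0, "rx": 0, "ry": 0, "rz": 0, "hand": 40}, {"x": 0, "y": 11, "z": 0, "rx": 0, "ry": 0, "rz": 0, "hand": 40}, {"x": 0, "y": 13, "z": 0, "rx": 0, "ry": 0, "rz": 0, "hand": 40}, {"x": 0, "y": 15, "z": 0, "rx": 0, "ry": 0, "rz": 0, "hand": 40}, {"x": 0, "y": 16, "z": 0, "rx": 0, "ry": 0, "rz": 0, "hand": 40}, {"x": 0, "y": 17, "z": 0, "rx": 0, "ry": 0, "rz": 0, "hand": 40}]}}

```text
time_s: 26.4
position: [533.2, 107.3, 93.8]
eef_rot: [[-0.957, -0.29, 0.002], [-0.29, 0.957, 0.0], [-0.002, -0.0, -1.0]]
force: [2.6, -2.3, 1.4]
grip_width: 40.2
gripper_force: 1.5
```

Emit:
{"op": "apply_moves", "data": {"targets": [{"x": 0, "y": 1, "z": 0, "rx": 0, "ry": 0, "rz": 0, "hand": 40}, {"x": 0, "y": 2, "z": 0, "rx": 0, "ry": 0, "rz": 0, "hand": 40}, {"x": 0, "y": 3, "z": 0, "rx": 0, "ry": 0, "rz": 0, "hand": 40}, {"x": 0, "y": 4, "z": 0, "rx": 0, "ry": 0, "rz": 0, "hand": 40}]}}

```text
time_s: 26.8
position: [531.3, 111.2, 93.3]
eef_rot: [[-0.957, -0.29, 0.0], [-0.29, 0.957, 0.0], [-0.0, 0.0, -1.0]]
force: [2.7, -2.0, 1.2]
grip_width: 40.2
gripper_force: 1.5
```

Emit:
{"op": "apply_moves", "data": {"targets": [{"x": 0, "y": 1, "z": 0, "rx": 0, "ry": 0, "rz": 0, "hand": 40}, {"x": 0, "y": 2, "z": 0, "rx": 0, "ry": 0, "rz": 0, "hand": 40}, {"x": 0, "y": 3, "z": 0, "rx": 0, "ry": 0, "rz": 0, "hand": 40}, {"x": 0, "y": 4, "z": 0, "rx": 0, "ry": 0, "rz": 0, "hand": 40}]}}

```text
time_s: 27.2
position: [530.3, 114.5, 93.3]
eef_rot: [[-0.957, -0.29, 0.0], [-0.29, 0.957, -0.001], [-0.0, -0.001, -1.0]]
force: [2.5, -5.4, 1.3]
grip_width: 40.0
gripper_force: 2.6
```

Emit:
{"op": "apply_moves", "data": {"targets": [{"x": 0, "y": 1, "z": 0, "rx": 0, "ry": 0, "rz": 0, "hand": 40}, {"x": 0, "y": 2, "z": 0, "rx": 0, "ry": 0, "rz": 0, "hand": 40}, {"x": 0, "y": 3, "z": 0, "rx": 0, "ry": 0, "rz": 0, "hand": 40}, {"x": 0, "y": 4, "z": 0, "rx": 0, "ry": 0, "rz": 0, "hand": 40}]}}

```text
time_s: 27.6
position: [529.5, 117.3, 93.3]
eef_rot: [[-0.957, -0.289, 0.001], [-0.289, 0.957, -0.002], [-0.0, -0.002, -1.0]]
force: [3.2, -5.8, 0.4]
grip_width: 39.8
gripper_force: 3.5
```

Emit:
{"op": "apply_moves", "data": {"targets": [{"x": 0, "y": 1, "z": 0, "rx": 0, "ry": 0, "rz": 0, "hand": 40}, {"x": 0, "y": 2, "z": 0, "rx": 0, "ry": 0, "rz": 0, "hand": 40}, {"x": 0, "y": 3, "z": 0, "rx": 0, "ry": 0, "rz": 0, "hand": 40}, {"x": 0, "y": 4, "z": 0, "rx": 0, "ry": 0, "rz": 0, "hand": 40}]}}

```text
time_s: 28.0
position: [528.6, 120.3, 93.3]
eef_rot: [[-0.957, -0.289, 0.001], [-0.289, 0.957, -0.003], [-0.0, -0.003, -1.0]]
force: [4.7, -8.5, 0.1]
grip_width: 40.0
gripper_force: 4.3
```

Emit:
{"op": "apply_moves", "data": {"targets": [{"x": 0, "y": 1, "z": 0, "rx": 0, "ry": 0, "rz": 0, "hand": 40}, {"x": 0, "y": 2, "z": 0, "rx": 0, "ry": 0, "rz": 0, "hand": 40}, {"x": 0, "y": 3, "z": 0, "rx": 0, "ry": 0, "rz": 0, "hand": 40}, {"x": 0, "y": 4, "z": 0, "rx": 0, "ry": 0, "rz": 0, "hand": 40}]}}

```text
time_s: 28.4
position: [527.6, 123.5, 93.3]
eef_rot: [[-0.958, -0.288, 0.001], [-0.288, 0.958, -0.003], [-0.0, -0.004, -1.0]]
force: [3.9, -8.6, 0.7]
grip_width: 40.0
gripper_force: 4.9
```

Emit:
{"op": "apply_moves", "data": {"targets": [{"x": 0, "y": 1, "z": 0, "rx": 0, "ry": 0, "rz": 0, "hand": 40}, {"x": 0, "y": 2, "z": 0, "rx": 0, "ry": 0, "rz": 0, "hand": 40}, {"x": 0, "y": 3, "z": 0, "rx": 0, "ry": 0, "rz": 0, "hand": 40}, {"x": 0, "y": 4, "z": 0, "rx": 0, "ry": 0, "rz": 0, "hand": 40}]}}

```text
time_s: 28.8
position: [526.6, 127.0, 93.3]
eef_rot: [[-0.958, -0.288, 0.002], [-0.288, 0.958, -0.004], [-0.0, -0.004, -1.0]]
force: [5.5, -10.1, 0.8]
grip_width: 40.1
gripper_force: 5.2
```

Emit:
{"op": "apply_moves", "data": {"targets": [{"x": 0, "y": 1, "z": 0, "rx": 0, "ry": 0, "rz": 0, "hand": 40}, {"x": 0, "y": 2, "z": 0, "rx": 0, "ry": 0, "rz": 0, "hand": 40}, {"x": 0, "y": 3, "z": 0, "rx": 0, "ry": 0, "rz": 0, "hand": 40}, {"x": 0, "y": 4, "z": 0, "rx": 0, "ry": 0, "rz": 0, "hand": 40}]}}

```text
time_s: 29.2
position: [525.5, 130.7, 93.3]
eef_rot: [[-0.958, -0.288, 0.002], [-0.288, 0.958, -0.004], [-0.0, -0.004, -1.0]]
force: [4.9, -9.3, 0.8]
grip_width: 40.0
gripper_force: 5.3
```

Emit:
{"op": "apply_moves", "data": {"targets": [{"x": 0, "y": 1, "z": 0, "rx": 0, "ry": 0, "rz": 0, "hand": 40}, {"x": 0, "y": 2, "z": 0, "rx": 0, "ry": 0, "rz": 0, "hand": 40}, {"x": 0, "y": 3, "z": 0, "rx": 0, "ry": 0, "rz": 0, "hand": 40}, {"x": 0, "y": 4, "z": 0, "rx": 0, "ry": 0, "rz": 0, "hand": 40}]}}

```text
time_s: 29.6
position: [524.3, 134.6, 93.4]
eef_rot: [[-0.958, -0.288, 0.002], [-0.288, 0.958, -0.004], [-0.0, -0.004, -1.0]]
force: [4.7, -9.0, 1.3]
grip_width: 40.3
gripper_force: 5.0
```

Emit:
{"op": "apply_moves", "data": {"targets": [{"x": 0, "y": 2, "z": 0, "rx": 0, "ry": 0, "rz": 0, "hand": 40}, {"x": 0, "y": 4, "z": 0, "rx": 0, "ry": 0, "rz": 0, "hand": 40}, {"x": 0, "y": 6, "z": 0, "rx": 0, "ry": 0, "rz": 0, "hand": 40}, {"x": 0, "y": 8, "z": 0, "rx": 0, "ry": 0, "rz": 0, "hand": 40}, {"x": 0, "y": 10, "z": 0, "rx": 0, "ry": 0, "rz": 0, "hand": 40}]}}

```text
time_s: 30.1
position: [521.0, 145.4, 93.3]
eef_rot: [[-0.957, -0.288, 0.001], [-0.288, 0.957, -0.002], [-0.0, -0.002, -1.0]]
force: [4.6, -5.7, 1.2]
grip_width: 40.1
gripper_force: 3.6
```

Emit:
{"op": "apply_moves", "data": {"targets": [{"x": 0, "y": -4, "z": 0, "rx": 0, "ry": 0, "rz": 0, "hand": 40}, {"x": 0, "y": -7, "z": 0, "rx": 0, "ry": 0, "rz": 0, "hand": 40}, {"x": 0, "y": -10, "z": 0, "rx": 0, "ry": 0, "rz": 0, "hand": 40}, {"x": 0, "y": -12, "z": 0, "rx": 0, "ry": 0, "rz": 0, "hand": 40}, {"x": 0, "y": -14, "z": 0, "rx": 0, "ry": 0, "rz": 0, "hand": 40}, {"x": 0, "y": -16, "z": 0, "rx": 0, "ry": 0, "rz": 0, "hand": 40}]}}

```text
time_s: 30.7
position: [523.3, 136.1, 92.9]
eef_rot: [[-0.956, -0.292, -0.003], [-0.292, 0.956, 0.005], [0.001, 0.005, -1.0]]
force: [-2.9, 6.3, -0.4]
grip_width: 40.2
gripper_force: 3.9
```

Emit:
{"op": "apply_moves", "data": {"targets": [{"x": 0, "y": -1.5, "z": 0, "rx": 0, "ry": 0, "rz": 0, "hand": 40}, {"x": 0, "y": -3, "z": 0, "rx": 0, "ry": 0, "rz": 0, "hand": 40}]}}

```text
time_s: 30.9
position: [524.3, 132.7, 93.0]
eef_rot: [[-0.956, -0.293, -0.002], [-0.293, 0.956, 0.003], [0.001, 0.004, -1.0]]
force: [-1.9, 4.6, -0.1]
grip_width: 40.1
gripper_force: 2.8
```

Emit:
{"op": "apply_moves", "data": {"targets": [{"x": 0, "y": -1.5, "z": 0, "rx": 0, "ry": 0, "rz": 0, "hand": 40}, {"x": 0, "y": -3, "z": 0, "rx": 0, "ry": 0, "rz": 0, "hand": 40}]}}

```text
time_s: 31.1
position: [525.5, 128.7, 93.0]
eef_rot: [[-0.956, -0.292, -0.002], [-0.292, 0.956, 0.002], [0.001, 0.003, -1.0]]
force: [-2.9, 3.8, -0.9]
grip_width: 39.7
gripper_force: 2.5
```

Emit:
{"op": "apply_moves", "data": {"targets": [{"x": 0, "y": -1.5, "z": 0, "rx": 0, "ry": 0, "rz": 0, "hand": 40}, {"x": 0, "y": -3, "z": 0, "rx": 0, "ry": 0, "rz": 0, "hand": 40}]}}

```text
time_s: 31.3
position: [526.7, 124.6, 93.0]
eef_rot: [[-0.957, -0.291, -0.002], [-0.291, 0.957, 0.001], [0.001, 0.001, -1.0]]
force: [-3.9, 5.1, -1.3]
grip_width: 40.0
gripper_force: 2.1
```

Emit:
{"op": "apply_moves", "data": {"targets": [{"x": 0, "y": -1.5, "z": 0, "rx": 0, "ry": 0, "rz": 0, "hand": 40}, {"x": 0, "y": -3, "z": 0, "rx": 0, "ry": 0, "rz": 0, "hand": 40}]}}

```text
time_s: 31.5
position: [527.9, 120.5, 93.0]
eef_rot: [[-0.957, -0.29, -0.001], [-0.29, 0.957, -0.0], [0.001, 0.0, -1.0]]
force: [-1.5, 2.2, -1.1]
grip_width: 39.7
gripper_force: 1.8
```

Emit:
{"op": "apply_moves", "data": {"targets": [{"x": 0, "y": -1.5, "z": 0, "rx": 0, "ry": 0, "rz": 0, "hand": 40}, {"x": 0, "y": -3, "z": 0, "rx": 0, "ry": 0, "rz": 0, "hand": 40}]}}

```text
time_s: 31.7
position: [529.1, 117.2, 93.1]
eef_rot: [[-0.957, -0.29, -0.001], [-0.29, 0.957, -0.001], [0.001, -0.0, -1.0]]
force: [-2.5, 2.6, -0.9]
grip_width: 40.1
gripper_force: 1.4
```

Emit:
{"op": "apply_moves", "data": {"targets": [{"x": 0, "y": -1.5, "z": 0, "rx": 0, "ry": 0, "rz": 0, "hand": 40}, {"x": 0, "y": -3, "z": 0, "rx": 0, "ry": 0, "rz": 0, "hand": 40}]}}

```text
time_s: 31.9
position: [530.4, 114.5, 93.3]
eef_rot: [[-0.957, -0.29, 0.0], [-0.29, 0.957, -0.0], [-0.0, -0.0, -1.0]]
force: [-1.6, 1.8, -1.8]
grip_width: 40.2
gripper_force: 1.3
```

Emit:
{"op": "apply_moves", "data": {"targets": [{"x": 0, "y": -1.5, "z": 0, "rx": 0, "ry": 0, "rz": 0, "hand": 40}, {"x": 0, "y": -3, "z": 0, "rx": 0, "ry": 0, "rz": 0, "hand": 40}]}}

```text
time_s: 32.1
position: [531.2, 111.9, 93.4]
eef_rot: [[-0.957, -0.29, 0.0], [-0.29, 0.957, -0.0], [-0.0, -0.0, -1.0]]
force: [-1.9, 2.1, -2.0]
grip_width: 40.0
gripper_force: 1.3
```

Emit:
{"op": "apply_moves", "data": {"targets": [{"x": 0, "y": -1.5, "z": 0, "rx": 0, "ry": 0, "rz": 0, "hand": 40}, {"x": 0, "y": -3, "z": 0, "rx": 0, "ry": 0, "rz": 0, "hand": 40}]}}

```text
time_s: 32.3
position: [532.1, 109.1, 93.4]
eef_rot: [[-0.957, -0.29, 0.0], [-0.29, 0.957, 0.0], [-0.0, 0.0, -1.0]]
force: [-3.6, 2.1, -0.8]
grip_width: 39.7
gripper_force: 1.4
```

Run:
```python
from station import snapshot,manip
import cv2,numpy as np
from h import *
a=snapshot("side")[:,:,::-1].copy();cv2.imwrite("pics/s4.png",a)
cv2.imwrite("pics/c4.png",cv2.resize(a[140:200,225:290],(650,600),interpolation=cv2.INTER_CUBIC))
s=manip.read_state();print(s["time_s"],s["position"],s["gripper_force"])
```

```text
32.35 [532.24917723 108.73905085  93.42975702] 0.863723773509264
```

View pics/c4.png

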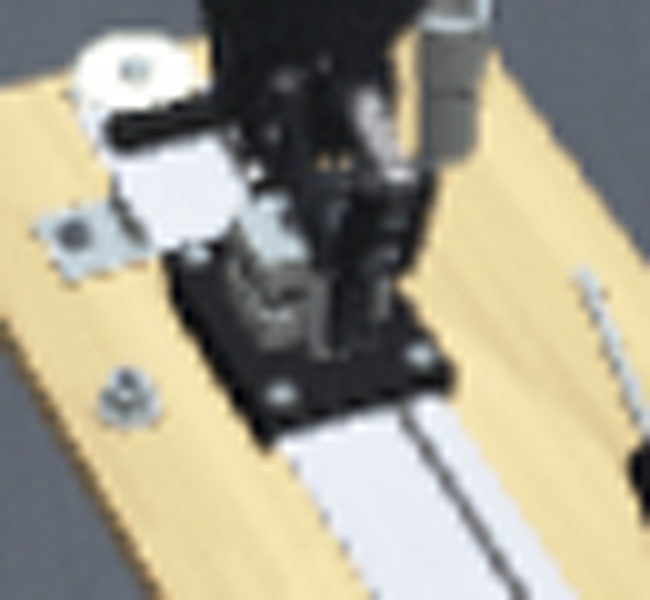

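The plate's near corners, at about (270,445) and (452,395) in the crop, put the carriage at y ≈ 79. The pads say 81, so it hasn't run away from the fingers. Now a forward pass again, up to the middle.

Emit:
{"op": "apply_moves", "data": {"targets": [{"x": 0, "y": 3, "z": 0, "rx": 0, "ry": 0, "rz": 0, "hand": 40}, {"x": 0, "y": 6, "z": 0, "rx": 0, "ry": 0, "rz": 0, "hand": 40}, {"x": 0, "y": 8, "z": 0, "rx": 0, "ry": 0, "rz": 0, "hand": 40}, {"x": 0, "y": 10, "z": 0, "rx": 0, "ry": 0, "rz": 0, "hand": 40}]}}

```text
time_s: 32.75
position: [529.5, 118.6, 93.6]
eef_rot: [[-0.957, -0.29, 0.001], [-0.29, 0.957, -0.001], [-0.001, -0.001, -1.0]]
force: [1.4, -3.6, -0.2]
grip_width: 40.2
gripper_force: 1.8
```

Emit:
{"op": "apply_moves", "data": {"targets": [{"x": 0, "y": 1.5, "z": 0, "rx": 0, "ry": 0, "rz": 0, "hand": 40}, {"x": 0, "y": 3, "z": 0, "rx": 0, "ry": 0, "rz": 0, "hand": 40}]}}

```text
time_s: 32.95
position: [529.0, 120.0, 93.6]
eef_rot: [[-0.957, -0.289, 0.002], [-0.289, 0.957, -0.002], [-0.001, -0.002, -1.0]]
force: [1.6, -4.4, 0.3]
grip_width: 40.1
gripper_force: 2.6
```

Emit:
{"op": "apply_moves", "data": {"targets": [{"x": 0, "y": 1.5, "z": 0, "rx": 0, "ry": 0, "rz": 0, "hand": 40}, {"x": 0, "y": 3, "z": 0, "rx": 0, "ry": 0, "rz": 0, "hand": 40}]}}

```text
time_s: 33.15
position: [528.2, 122.9, 93.6]
eef_rot: [[-0.957, -0.289, 0.002], [-0.289, 0.957, -0.002], [-0.001, -0.002, -1.0]]
force: [1.9, -3.6, 0.8]
grip_width: 40.1
gripper_force: 2.5
```

Emit:
{"op": "apply_moves", "data": {"targets": [{"x": 0, "y": 1.5, "z": 0, "rx": 0, "ry": 0, "rz": 0, "hand": 40}, {"x": 0, "y": 3, "z": 0, "rx": 0, "ry": 0, "rz": 0, "hand": 40}]}}

```text
time_s: 33.35
position: [527.3, 125.7, 93.6]
eef_rot: [[-0.957, -0.289, 0.002], [-0.289, 0.957, -0.002], [-0.001, -0.002, -1.0]]
force: [2.0, -5.6, -0.1]
grip_width: 39.9
gripper_force: 2.6
```

Emit:
{"op": "apply_moves", "data": {"targets": [{"x": 0, "y": 1.5, "z": 0, "rx": 0, "ry": 0, "rz": 0, "hand": 40}, {"x": 0, "y": 3, "z": 0, "rx": 0, "ry": 0, "rz": 0, "hand": 40}]}}

```text
time_s: 33.55
position: [526.4, 128.7, 93.6]
eef_rot: [[-0.957, -0.289, 0.002], [-0.289, 0.957, -0.002], [-0.001, -0.002, -1.0]]
force: [2.6, -4.3, -0.0]
grip_width: 40.0
gripper_force: 2.5
```

Emit:
{"op": "apply_moves", "data": {"targets": [{"x": 0, "y": 1.5, "z": 0, "rx": 0, "ry": 0, "rz": 0, "hand": 40}, {"x": 0, "y": 3, "z": 0, "rx": 0, "ry": 0, "rz": 0, "hand": 40}]}}

```text
time_s: 33.75
position: [525.4, 132.0, 93.6]
eef_rot: [[-0.957, -0.289, 0.001], [-0.289, 0.957, -0.001], [-0.001, -0.001, -1.0]]
force: [3.8, -4.1, 1.3]
grip_width: 40.2
gripper_force: 2.5
```

Emit:
{"op": "apply_moves", "data": {"targets": [{"x": 0, "y": 1.5, "z": 0, "rx": 0, "ry": 0, "rz": 0, "hand": 40}, {"x": 0, "y": 3, "z": 0, "rx": 0, "ry": 0, "rz": 0, "hand": 40}]}}

```text
time_s: 33.95
position: [524.3, 135.8, 93.6]
eef_rot: [[-0.957, -0.29, 0.001], [-0.29, 0.957, -0.0], [-0.001, -0.0, -1.0]]
force: [3.5, -3.8, 1.8]
grip_width: 39.9
gripper_force: 2.2
```

From the entry and exit edges (74 and 122) and the mirrored passes, the dent's middle is y ≈ 98. The carriage stands at about 98.5. Now open and withdraw upward.

Emit:
{"op": "apply_moves", "data": {"targets": [{"x": 0, "y": 0, "z": 0, "rx": 0, "ry": 0, "rz": 0, "hand": 48}, {"x": 0, "y": -2, "z": 0, "rx": 0, "ry": 0, "rz": 0, "hand": 60}, {"x": 0, "y": -4, "z": 0, "rx": 0, "ry": 0, "rz": 0, "hand": 62}, {"x": 0, "y": -5, "z": 0, "rx": 0, "ry": 0, "rz": 0, "hand": 62}, {"x": 0, "y": -5, "z": 0, "rx": 0, "ry": 0, "rz": 0, "hand": 62}]}}

```text
time_s: 34.45
position: [525.1, 131.2, 93.3]
eef_rot: [[-0.957, -0.29, -0.0], [-0.29, 0.957, 0.0], [0.0, 0.0, -1.0]]
force: [0.2, -0.2, 0.9]
grip_width: 62.0
gripper_force: 0.0
```

Emit:
{"op": "apply_moves", "data": {"targets": [{"x": 0, "y": -5, "z": -10, "rx": 0, "ry": 0, "rz": 0, "hand": 62}, {"x": 0, "y": -5, "z": -30, "rx": 0, "ry": 0, "rz": 0, "hand": 62}, {"x": 0, "y": -5, "z": -60, "rx": 0, "ry": 0, "rz": 0, "hand": 62}, {"x": 0, "y": -5, "z": -100, "rx": 0, "ry": 0, "rz": 0, "hand": 62}, {"x": 0, "y": -5, "z": -130, "rx": 0, "ry": 0, "rz": 0, "hand": 62}, {"x": 0, "y": -5, "z": -150, "rx": 0, "ry": 0, "rz": 0, "hand": 62}, {"x": 0, "y": -5, "z": -150, "rx": 0, "ry": 0, "rz": 0, "hand": 62}]}}

```text
time_s: 35.15
position: [528.7, 126.5, 247.6]
eef_rot: [[-0.957, -0.289, 0.007], [-0.289, 0.957, 0.003], [-0.007, 0.001, -1.0]]
force: [-0.1, -0.6, 0.5]
grip_width: 62.0
gripper_force: 0.0
```

Run:
```python
from station import snapshot,manip
import cv2
a=snapshot("side")[:,:,::-1].copy();cv2.imwrite("pics/s5.png",a)
cv2.imwrite("pics/c5.png",cv2.resize(a[130:200,215:295],(685,600),interpolation=cv2.INTER_CUBIC))
s=manip.read_state();print(s["time_s"],s["position"],s["force"],s["gripper_force"])
```

```text
35.2 [527.59437822 126.33636294 245.31884155] [-0.3402013  -0.04132517 -0.24422206] 0.0
```

View pics/c5.png

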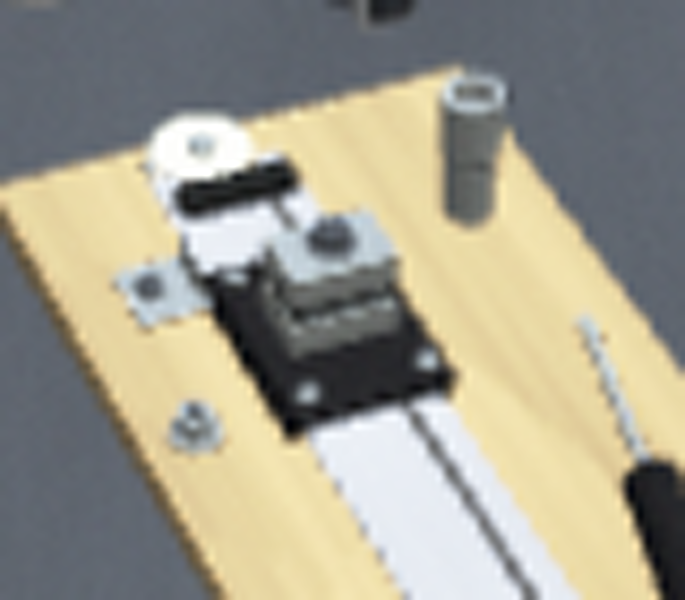

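The carriage stands free and the tools are undisturbed. The bolt is at about (332,232) and the plate's near corners at (290,440) and (455,385) in the crop. I'll work out where it stands.

Run:
```python
from h import *
y=np.array([-.29,.957,0])
f=lambda q,z:np.mean([plane("side",u,z)@y for u in q])
r=f([(281.2,232.9),(301.2,225.6)],54)
for q in([(252,184.5),(270.2,179.5)],[(248.8,181.3),(268.1,174.9)]): print(-135.7+f(q,54)-r)
print("bolt side vs start",f([(253.7,157.1)],106)-f([(278.2,194.0)],106))
o=np.array([554,34,0])@y;print("abs side",f([(253.7,157.1)],106)-o)
```

```text
78.4947791760138
98.36646024666135
bolt side vs start 180.72881130936727
abs side 98.38261633716209
```

The carriage is at 98.4 by camera too. The drag I felt after reversing inside the dent was lower than on a clean entry, and there is time left. I'll re-enter the dent once from the pulley side without reversing and stop at its middle.

Emit:
{"op": "apply_moves", "data": {"targets": [{"x": 0, "y": 0, "z": 40, "rx": 0, "ry": 0, "rz": 0, "hand": 62}, {"x": 0, "y": 0, "z": 80, "rx": 0, "ry": 0, "rz": 0, "hand": 62}, {"x": 0, "y": 0, "z": 110, "rx": 0, "ry": 0, "rz": 0, "hand": 62}, {"x": 0, "y": 0, "z": 130, "rx": 0, "ry": 0, "rz": 0, "hand": 62}, {"x": 0, "y": 0, "z": 145, "rx": 0, "ry": 0, "rz": 0, "hand": 62}, {"x": 0, "y": 0, "z": 150, "rx": 0, "ry": 0, "rz": 0, "hand": 50}, {"x": 0, "y": 0, "z": 150, "rx": 0, "ry": 0, "rz": 0, "hand": 40}, {"x": 0, "y": 0, "z": 150, "rx": 0, "ry": 0, "rz": 0, "hand": 40}]}}

```text
time_s: 36.0
position: [527.4, 126.6, 94.2]
eef_rot: [[-0.957, -0.29, 0.002], [-0.29, 0.957, 0.001], [-0.002, 0.0, -1.0]]
force: [0.6, 0.1, 0.5]
grip_width: 40.1
gripper_force: 0.0
```

Emit:
{"op": "apply_moves", "data": {"targets": [{"x": 0, "y": 2, "z": 0, "rx": 0, "ry": 0, "rz": 0, "hand": 40}, {"x": 0, "y": 4, "z": 0, "rx": 0, "ry": 0, "rz": 0, "hand": 40}, {"x": 0, "y": 5, "z": 0, "rx": 0, "ry": 0, "rz": 0, "hand": 40}, {"x": 0, "y": 6, "z": 0, "rx": 0, "ry": 0, "rz": 0, "hand": 40}]}}

```text
time_s: 36.4
position: [525.1, 132.5, 93.7]
eef_rot: [[-0.957, -0.29, 0.001], [-0.29, 0.957, 0.0], [-0.001, 0.0, -1.0]]
force: [-0.2, 0.2, -0.2]
grip_width: 40.1
gripper_force: 0.0
```

Emit:
{"op": "apply_moves", "data": {"targets": [{"x": 0, "y": 1, "z": 0, "rx": 0, "ry": 0, "rz": 0, "hand": 40}, {"x": 0, "y": 2, "z": 0, "rx": 0, "ry": 0, "rz": 0, "hand": 40}]}}

```text
time_s: 36.6
position: [524.4, 134.2, 93.4]
eef_rot: [[-0.957, -0.29, 0.0], [-0.29, 0.957, 0.0], [-0.0, 0.0, -1.0]]
force: [-0.3, -0.6, -0.7]
grip_width: 40.3
gripper_force: 0.0
```

Emit:
{"op": "apply_moves", "data": {"targets": [{"x": 0, "y": 1, "z": 0, "rx": 0, "ry": 0, "rz": 0, "hand": 40}, {"x": 0, "y": 2, "z": 0, "rx": 0, "ry": 0, "rz": 0, "hand": 40}]}}

```text
time_s: 36.8
position: [523.8, 135.9, 93.3]
eef_rot: [[-0.957, -0.29, 0.0], [-0.29, 0.957, -0.0], [0.0, -0.0, -1.0]]
force: [0.4, -1.7, -0.3]
grip_width: 40.1
gripper_force: 1.5
```

Emit:
{"op": "apply_moves", "data": {"targets": [{"x": 0, "y": 2, "z": 0, "rx": 0, "ry": 0, "rz": 0, "hand": 40}, {"x": 0, "y": 4, "z": 0, "rx": 0, "ry": 0, "rz": 0, "hand": 40}, {"x": 0, "y": 6, "z": 0, "rx": 0, "ry": 0, "rz": 0, "hand": 40}]}}

```text
time_s: 37.1
position: [522.3, 140.8, 93.3]
eef_rot: [[-0.957, -0.289, 0.0], [-0.289, 0.957, -0.001], [-0.0, -0.001, -1.0]]
force: [0.5, -3.7, 0.3]
grip_width: 39.9
gripper_force: 2.0
```

Emit:
{"op": "apply_moves", "data": {"targets": [{"x": 0, "y": 2, "z": 0, "rx": 0, "ry": 0, "rz": 0, "hand": 40}, {"x": 0, "y": 4, "z": 0, "rx": 0, "ry": 0, "rz": 0, "hand": 40}, {"x": 0, "y": 6, "z": 0, "rx": 0, "ry": 0, "rz": 0, "hand": 40}]}}

```text
time_s: 37.4
position: [520.2, 148.0, 93.3]
eef_rot: [[-0.957, -0.29, -0.0], [-0.29, 0.957, 0.0], [-0.0, 0.0, -1.0]]
force: [0.9, -2.9, -0.8]
grip_width: 40.1
gripper_force: 1.6
```

Emit:
{"op": "apply_moves", "data": {"targets": [{"x": 0, "y": 2, "z": 0, "rx": 0, "ry": 0, "rz": 0, "hand": 40}, {"x": 0, "y": 4, "z": 0, "rx": 0, "ry": 0, "rz": 0, "hand": 40}, {"x": 0, "y": 6, "z": 0, "rx": 0, "ry": 0, "rz": 0, "hand": 40}]}}

```text
time_s: 37.7
position: [518.5, 153.5, 93.3]
eef_rot: [[-0.957, -0.29, 0.0], [-0.29, 0.957, 0.0], [-0.0, 0.0, -1.0]]
force: [0.6, -3.7, -1.2]
grip_width: 40.0
gripper_force: 1.5
```

Emit:
{"op": "apply_moves", "data": {"targets": [{"x": 0, "y": 2, "z": 0, "rx": 0, "ry": 0, "rz": 0, "hand": 40}, {"x": 0, "y": 4, "z": 0, "rx": 0, "ry": 0, "rz": 0, "hand": 40}, {"x": 0, "y": 6, "z": 0, "rx": 0, "ry": 0, "rz": 0, "hand": 40}]}}

```text
time_s: 38.0
position: [516.8, 159.2, 93.3]
eef_rot: [[-0.957, -0.29, 0.0], [-0.29, 0.957, 0.0], [-0.0, 0.0, -1.0]]
force: [2.1, -2.6, -1.5]
grip_width: 40.2
gripper_force: 1.5
```

Emit:
{"op": "apply_moves", "data": {"targets": [{"x": 0, "y": 2, "z": 0, "rx": 0, "ry": 0, "rz": 0, "hand": 40}, {"x": 0, "y": 4, "z": 0, "rx": 0, "ry": 0, "rz": 0, "hand": 40}, {"x": 0, "y": 6, "z": 0, "rx": 0, "ry": 0, "rz": 0, "hand": 40}, {"x": 0, "y": 3, "z": 0, "rx": 0, "ry": 0, "rz": 0, "hand": 40}, {"x": 0, "y": 0, "z": 0, "rx": 0, "ry": 0, "rz": 0, "hand": 40}, {"x": 0, "y": -3, "z": 0, "rx": 0, "ry": 0, "rz": 0, "hand": 40}, {"x": 0, "y": -5, "z": 0, "rx": 0, "ry": 0, "rz": 0, "hand": 40}, {"x": 0, "y": -7, "z": 0, "rx": 0, "ry": 0, "rz": 0, "hand": 40}]}}

```text
time_s: 38.8
position: [518.5, 153.4, 93.5]
eef_rot: [[-0.957, -0.291, -0.0], [-0.291, 0.957, 0.002], [-0.0, 0.002, -1.0]]
force: [-1.8, 3.8, 1.3]
grip_width: 40.1
gripper_force: 1.6
```

Emit:
{"op": "apply_moves", "data": {"targets": [{"x": 0, "y": -2, "z": 0, "rx": 0, "ry": 0, "rz": 0, "hand": 40}, {"x": 0, "y": -4, "z": 0, "rx": 0, "ry": 0, "rz": 0, "hand": 40}]}}

```text
time_s: 39.0
position: [519.9, 149.0, 93.5]
eef_rot: [[-0.957, -0.29, -0.0], [-0.29, 0.957, 0.001], [-0.0, 0.001, -1.0]]
force: [-1.4, 2.7, 1.8]
grip_width: 40.1
gripper_force: 1.6
```

Emit:
{"op": "apply_moves", "data": {"targets": [{"x": 0, "y": -2, "z": 0, "rx": 0, "ry": 0, "rz": 0, "hand": 40}, {"x": 0, "y": -4, "z": 0, "rx": 0, "ry": 0, "rz": 0, "hand": 40}]}}

```text
time_s: 39.2
position: [520.9, 145.5, 93.5]
eef_rot: [[-0.957, -0.29, -0.0], [-0.29, 0.957, 0.001], [0.0, 0.001, -1.0]]
force: [-2.8, 5.4, 2.4]
grip_width: 40.0
gripper_force: 2.9
```

Emit:
{"op": "apply_moves", "data": {"targets": [{"x": 0, "y": -2, "z": 0, "rx": 0, "ry": 0, "rz": 0, "hand": 40}, {"x": 0, "y": -4, "z": 0, "rx": 0, "ry": 0, "rz": 0, "hand": 40}]}}

```text
time_s: 39.4
position: [521.8, 142.6, 93.5]
eef_rot: [[-0.957, -0.291, -0.001], [-0.291, 0.957, 0.002], [0.0, 0.003, -1.0]]
force: [-3.4, 6.6, 2.4]
grip_width: 40.3
gripper_force: 3.9
```

Emit:
{"op": "apply_moves", "data": {"targets": [{"x": 0, "y": -2, "z": 0, "rx": 0, "ry": 0, "rz": 0, "hand": 40}, {"x": 0, "y": -4, "z": 0, "rx": 0, "ry": 0, "rz": 0, "hand": 40}]}}

```text
time_s: 39.6
position: [522.7, 139.6, 93.5]
eef_rot: [[-0.957, -0.291, -0.001], [-0.291, 0.957, 0.003], [0.0, 0.004, -1.0]]
force: [-4.1, 8.1, 2.7]
grip_width: 40.2
gripper_force: 4.6
```

Emit:
{"op": "apply_moves", "data": {"targets": [{"x": 0, "y": -2, "z": 0, "rx": 0, "ry": 0, "rz": 0, "hand": 40}, {"x": 0, "y": -4, "z": 0, "rx": 0, "ry": 0, "rz": 0, "hand": 40}]}}

```text
time_s: 39.8
position: [523.7, 136.4, 93.5]
eef_rot: [[-0.956, -0.292, -0.001], [-0.292, 0.956, 0.004], [0.0, 0.004, -1.0]]
force: [-4.2, 8.4, 2.8]
grip_width: 39.9
gripper_force: 5.1
```

Emit:
{"op": "apply_moves", "data": {"targets": [{"x": 0, "y": -2, "z": 0, "rx": 0, "ry": 0, "rz": 0, "hand": 40}, {"x": 0, "y": -4, "z": 0, "rx": 0, "ry": 0, "rz": 0, "hand": 40}]}}

```text
time_s: 40.0
position: [524.7, 132.9, 93.5]
eef_rot: [[-0.956, -0.292, -0.002], [-0.292, 0.956, 0.004], [0.0, 0.005, -1.0]]
force: [-4.6, 9.6, 2.0]
grip_width: 40.0
gripper_force: 5.3
```

Emit:
{"op": "apply_moves", "data": {"targets": [{"x": 0, "y": -2, "z": 0, "rx": 0, "ry": 0, "rz": 0, "hand": 40}, {"x": 0, "y": -4, "z": 0, "rx": 0, "ry": 0, "rz": 0, "hand": 40}]}}

```text
time_s: 40.2
position: [525.9, 129.1, 93.5]
eef_rot: [[-0.956, -0.292, -0.002], [-0.292, 0.956, 0.004], [0.0, 0.005, -1.0]]
force: [-4.8, 9.8, 3.1]
grip_width: 39.5
gripper_force: 5.3
```

Emit:
{"op": "apply_moves", "data": {"targets": [{"x": 0, "y": -2, "z": 0, "rx": 0, "ry": 0, "rz": 0, "hand": 40}, {"x": 0, "y": -4, "z": 0, "rx": 0, "ry": 0, "rz": 0, "hand": 40}]}}

```text
time_s: 40.4
position: [527.1, 125.2, 93.5]
eef_rot: [[-0.956, -0.292, -0.002], [-0.292, 0.956, 0.004], [0.0, 0.004, -1.0]]
force: [-4.2, 9.2, 2.7]
grip_width: 40.0
gripper_force: 5.0
```

Emit:
{"op": "apply_moves", "data": {"targets": [{"x": 0, "y": -2, "z": 0, "rx": 0, "ry": 0, "rz": 0, "hand": 40}, {"x": 0, "y": -4, "z": 0, "rx": 0, "ry": 0, "rz": 0, "hand": 40}]}}

```text
time_s: 40.6
position: [528.4, 120.9, 93.5]
eef_rot: [[-0.956, -0.292, -0.001], [-0.292, 0.956, 0.004], [0.0, 0.004, -1.0]]
force: [-4.1, 8.2, 3.8]
grip_width: 40.2
gripper_force: 4.5
```

Emit:
{"op": "apply_moves", "data": {"targets": [{"x": 0, "y": -2, "z": 0, "rx": 0, "ry": 0, "rz": 0, "hand": 40}, {"x": 0, "y": -4, "z": 0, "rx": 0, "ry": 0, "rz": 0, "hand": 40}]}}

```text
time_s: 40.8
position: [529.7, 116.4, 93.5]
eef_rot: [[-0.957, -0.292, -0.001], [-0.292, 0.957, 0.003], [0.0, 0.003, -1.0]]
force: [-3.9, 6.7, 2.6]
grip_width: 40.2
gripper_force: 3.8
```

Emit:
{"op": "apply_moves", "data": {"targets": [{"x": 0, "y": -2, "z": 0, "rx": 0, "ry": 0, "rz": 0, "hand": 40}, {"x": 0, "y": -4, "z": 0, "rx": 0, "ry": 0, "rz": 0, "hand": 40}]}}

```text
time_s: 41.0
position: [531.1, 111.8, 93.5]
eef_rot: [[-0.957, -0.291, -0.001], [-0.291, 0.957, 0.002], [0.0, 0.002, -1.0]]
force: [-3.9, 5.7, 1.8]
grip_width: 40.1
gripper_force: 3.0
```

Full passes in both directions mirror each other about c ≈ 98.5, so that is the dent's middle. I'll exit past the dent, re-enter cleanly from the motor side and stop there.

Emit:
{"op": "apply_moves", "data": {"targets": [{"x": 0, "y": -2, "z": 0, "rx": 0, "ry": 0, "rz": 0, "hand": 40}, {"x": 0, "y": -4, "z": 0, "rx": 0, "ry": 0, "rz": 0, "hand": 40}, {"x": 0, "y": -6, "z": 0, "rx": 0, "ry": 0, "rz": 0, "hand": 40}, {"x": 0, "y": -8, "z": 0, "rx": 0, "ry": 0, "rz": 0, "hand": 40}, {"x": 0, "y": -10, "z": 0, "rx": 0, "ry": 0, "rz": 0, "hand": 40}, {"x": 0, "y": -12, "z": 0, "rx": 0, "ry": 0, "rz": 0, "hand": 40}, {"x": 0, "y": -14, "z": 0, "rx": 0, "ry": 0, "rz": 0, "hand": 40}, {"x": 0, "y": -16, "z": 0, "rx": 0, "ry": 0, "rz": 0, "hand": 40}]}}

```text
time_s: 41.8
position: [536.3, 94.6, 93.3]
eef_rot: [[-0.957, -0.29, 0.0], [-0.29, 0.957, -0.0], [-0.0, -0.0, -1.0]]
force: [-0.8, 2.6, 1.6]
grip_width: 40.0
gripper_force: 1.5
```

Emit:
{"op": "apply_moves", "data": {"targets": [{"x": 0, "y": 3, "z": 0, "rx": 0, "ry": 0, "rz": 0, "hand": 40}, {"x": 0, "y": 6, "z": 0, "rx": 0, "ry": 0, "rz": 0, "hand": 40}, {"x": 0, "y": 9, "z": 0, "rx": 0, "ry": 0, "rz": 0, "hand": 40}, {"x": 0, "y": 11, "z": 0, "rx": 0, "ry": 0, "rz": 0, "hand": 40}, {"x": 0, "y": 13, "z": 0, "rx": 0, "ry": 0, "rz": 0, "hand": 40}, {"x": 0, "y": 15, "z": 0, "rx": 0, "ry": 0, "rz": 0, "hand": 40}, {"x": 0, "y": 17, "z": 0, "rx": 0, "ry": 0, "rz": 0, "hand": 40}, {"x": 0, "y": 19, "z": 0, "rx": 0, "ry": 0, "rz": 0, "hand": 40}, {"x": 0, "y": 21, "z": 0, "rx": 0, "ry": 0, "rz": 0, "hand": 40}, {"x": 0, "y": 23, "z": 0, "rx": 0, "ry": 0, "rz": 0, "hand": 40}]}}

```text
time_s: 42.8
position: [529.8, 116.0, 93.2]
eef_rot: [[-0.957, -0.289, 0.001], [-0.289, 0.957, -0.001], [-0.0, -0.001, -1.0]]
force: [2.5, -5.6, -2.3]
grip_width: 40.1
gripper_force: 3.1
```

Emit:
{"op": "apply_moves", "data": {"targets": [{"x": 0, "y": 2, "z": 0, "rx": 0, "ry": 0, "rz": 0, "hand": 40}, {"x": 0, "y": 4, "z": 0, "rx": 0, "ry": 0, "rz": 0, "hand": 40}, {"x": 0, "y": 6, "z": 0, "rx": 0, "ry": 0, "rz": 0, "hand": 40}, {"x": 0, "y": 8, "z": 0, "rx": 0, "ry": 0, "rz": 0, "hand": 40}]}}

```text
time_s: 43.2
position: [528.1, 121.9, 93.2]
eef_rot: [[-0.958, -0.288, 0.001], [-0.288, 0.958, -0.003], [-0.0, -0.003, -1.0]]
force: [3.8, -8.6, -2.9]
grip_width: 40.2
gripper_force: 4.6
```

Emit:
{"op": "apply_moves", "data": {"targets": [{"x": 0, "y": 1.5, "z": 0, "rx": 0, "ry": 0, "rz": 0, "hand": 40}, {"x": 0, "y": 3, "z": 0, "rx": 0, "ry": 0, "rz": 0, "hand": 40}]}}

```text
time_s: 43.4
position: [527.4, 124.4, 93.3]
eef_rot: [[-0.958, -0.288, 0.002], [-0.288, 0.958, -0.004], [-0.0, -0.004, -1.0]]
force: [4.8, -9.3, -3.0]
grip_width: 39.9
gripper_force: 5.0
```

Emit:
{"op": "apply_moves", "data": {"targets": [{"x": 0, "y": 1.5, "z": 0, "rx": 0, "ry": 0, "rz": 0, "hand": 40}, {"x": 0, "y": 3, "z": 0, "rx": 0, "ry": 0, "rz": 0, "hand": 40}, {"x": 0, "y": 4.5, "z": 0, "rx": 0, "ry": 0, "rz": 0, "hand": 40}, {"x": 0, "y": 6, "z": 0, "rx": 0, "ry": 0, "rz": 0, "hand": 40}, {"x": 0, "y": 7.5, "z": 0, "rx": 0, "ry": 0, "rz": 0, "hand": 40}, {"x": 0, "y": 9, "z": 0, "rx": 0, "ry": 0, "rz": 0, "hand": 40}]}}

```text
time_s: 44.0
position: [524.9, 132.6, 93.3]
eef_rot: [[-0.958, -0.288, 0.002], [-0.288, 0.958, -0.004], [-0.001, -0.004, -1.0]]
force: [4.0, -9.9, -2.6]
grip_width: 40.2
gripper_force: 5.2
```

Emit:
{"op": "apply_moves", "data": {"targets": [{"x": 0, "y": 1.5, "z": 0, "rx": 0, "ry": 0, "rz": 0, "hand": 40}, {"x": 0, "y": 0, "z": 0, "rx": 0, "ry": 0, "rz": 0, "hand": 44}, {"x": 0, "y": -2, "z": 0, "rx": 0, "ry": 0, "rz": 0, "hand": 52}, {"x": 0, "y": -5, "z": 0, "rx": 0, "ry": 0, "rz": 0, "hand": 62}, {"x": 0, "y": -7, "z": 0, "rx": 0, "ry": 0, "rz": 0, "hand": 62}, {"x": 0, "y": -7, "z": 0, "rx": 0, "ry": 0, "rz": 0, "hand": 62}]}}

```text
time_s: 44.6
position: [525.8, 129.4, 93.5]
eef_rot: [[-0.957, -0.29, 0.0], [-0.29, 0.957, 0.0], [-0.0, 0.0, -1.0]]
force: [-0.0, -0.2, 0.4]
grip_width: 61.9
gripper_force: 0.0
```

Emit:
{"op": "apply_moves", "data": {"targets": [{"x": 0, "y": 0, "z": -10, "rx": 0, "ry": 0, "rz": 0, "hand": 62}, {"x": 0, "y": 0, "z": -30, "rx": 0, "ry": 0, "rz": 0, "hand": 62}, {"x": 0, "y": 0, "z": -60, "rx": 0, "ry": 0, "rz": 0, "hand": 62}, {"x": 0, "y": 0, "z": -100, "rx": 0, "ry": 0, "rz": 0, "hand": 62}, {"x": 0, "y": 0, "z": -130, "rx": 0, "ry": 0, "rz": 0, "hand": 62}, {"x": 0, "y": 0, "z": -150, "rx": 0, "ry": 0, "rz": 0, "hand": 62}, {"x": 0, "y": 0, "z": -150, "rx": 0, "ry": 0, "rz": 0, "hand": 62}, {"x": 0, "y": 0, "z": -150, "rx": 0, "ry": 0, "rz": 0, "hand": 62}]}}

```text
time_s: 45.4
position: [525.7, 129.5, 243.7]
eef_rot: [[-0.957, -0.29, 0.001], [-0.29, 0.957, 0.001], [-0.001, 0.0, -1.0]]
force: [-0.3, -0.2, -0.5]
grip_width: 61.9
gripper_force: 0.0
```

Run:
```python
from station import snapshot,manip
import cv2
from h import *
a=snapshot("side")[:,:,::-1].copy();p=cv2.imread("pics/s5.png")
s=manip.read_state();print(s["time_s"],s["position"].round(1),s["force"].round(1))
# shift of the bolt/clamp patch against picture s5 (carriage at 98.4)
t=p[150:188,240:275];r=cv2.matchTemplate(a[140:200,230:285],t,cv2.TM_CCOEFF_NORMED);_,v,_,l=cv2.minMaxLoc(r);print("match",v,l[0]-10,l[1]-10)
cv2.imwrite("pics/c6.png",cv2.resize(a[130:200,215:295],(685,600),interpolation=cv2.INTER_CUBIC))
```

```text
45.45 [525.2 129.4 242.6] [-0.2  1.3 -0.1]
match 0.9870188236236572 0 0
```

View pics/c6.png

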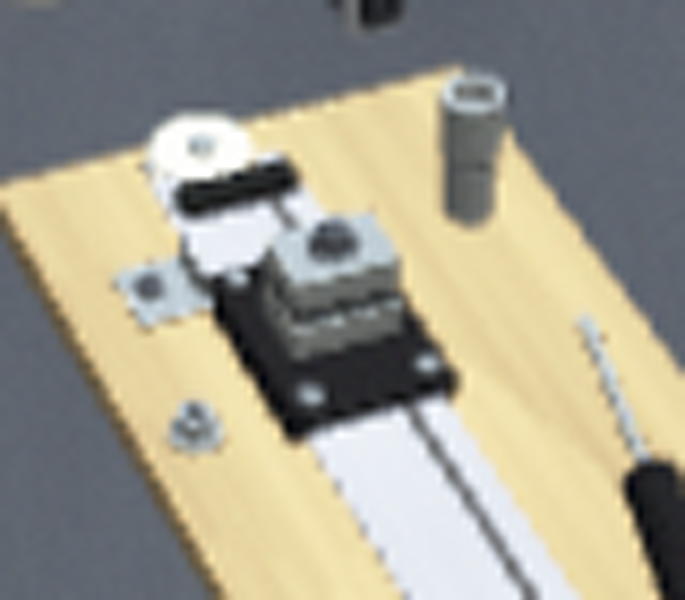

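The carriage is free with its bolt at about (333,240) in the crop, within 2 mm of the dent's middle. All the tools are in place, so I'm handing in.

```bash
python3 -c "
from station import manip
print(manip.sign_off())"
```

```text
the job is handed in; nothing more can be done
None
```

The carriage was run home onto the motor-end buffer, stroked onto the pulley-end buffer, and is now standing released at about y = +98 mm, the middle of the worse dent. No tools or parts were disturbed, and the job is handed in. The peak drag I felt there was only about 11 N, not the 14–18 N you gave, and it fell to about 4–5 N after stopping or reversing on the dent. I could not confirm the 10 N nip at rest.

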